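Snap a press stud home with the vice-held pliers

ROBOT

A 6-joint arm with a two-finger parallel gripper is mounted at the origin on the work surface. World frame = base frame: x ahead of the robot, y to its left, z up, the work surface at z = 0. Lengths are in m, angles in rad, forces in N, time in s.
With the tool pointing down it reaches from about 0.35 to 0.875 m from the base axis. Payload 15.5 kg.
Tool frame: the origin (TCP) lies on the front face of the gripper's body, between the roots of the fingers; the fingertips stand 73 mm ahead of it and the grasp point (between the pads) lies 54 mm ahead of it; y points along the fingers, x is the direction in which the jaws open and shut, and the axes are right-handed (so a half turn about y gives the same grasp; the last joint's range is limited). The gripper opens to 85 mm and grips with 20 to 120 N. Pads are 22 mm wide; open, the fingers measure 114 mm over their backs; the gripper's body (76 mm by 85 mm) begins 54 mm behind the grasp point. The pads swing forward as they close: fully open they stand 13 mm farther back than shut.
Start: joints at [1.105, 0.494, 1.345, -0, 1.302, -0.096], TCP at [0.226, 0.583, 0.304] pointing down, gripper open.
Joint ranges: [-2.91, 2.91], [-0.82, 2.16], [0.22, 2.67], [-1.22, 4.37], [0.12, 2.79], [-3.08, 3.08]. Speed limits (rad/s): [1.89, 1.89, 2.57, 3.01, 3.01, 3.01].

INTERFACE

Orientations are given as a unit quaternion [w, x, y, z].
In Python, from rig import r gives the robot as it stands.
- The arm moves only by the tool servo_tool, never from a script. Its arguments are lists of equal length, an entry for each row: "claw": the opening in per cent of the stroke, from 0 (shut) to 100 (fully open); "dp": the shift along the tool's x, y, z in m, a list of three; "turn": the turn about the tool's y in degrees. In form: {"claw": [claw, ...], "dp": [[x, y, z], ...], "turn": [turn, ...]}. A call has 1 to 12 rows; each row is the pose to reach, as a shift and turn from the pose commanded when the call began, along the tool's axes at that moment; what a row does not reach only later rows make up. A row lasts 1/10 s, in which the tool goes at most 50 mm and 8.59 degrees, less where a joint would pass 70% of its speed; a pose out of reach is approached as far as the arm can. A call with a gripper value outside its range is refused whole. The fingers move at their own pace and stop on an object; "newtons" is the grip in N (left out, the last holds). Time passes only in rows, so rows that repeat a pose let the fingers close. It gives the time, the measured TCP pose, the force and the opening at its end, in the units of the state.
- r.get_state(): the state, without advancing time (a new reading comes with each control period).
- r.snapshot(name): name is "side" or "top"; returns a dict with "image" (480x640x3 uint8, red, green, blue), "z_map" (480x640 float32, m along the optical axis (not along the pixel's ray), 0 where there is no reading), "intrinsics" (3x3 intrinsics, pixels), "position" and "attitude" of the camera in the world. Camera axes: x right, y down, z forward; pixel columns grow to the right and rows downward; lengths in m; the calibration is good to about 2 mm. A picture is of the moment at which its call begins.
- r.job_done(): hands the job in, once; it reports no verdict.
Trained networks look in a picture, given as the dict that the camera call returned (one of the last four; its "shot" number tells which), for a name from the list of things; names that differ only in an ending like _2 or _b are one class to them, and where a whole thing is asked for, a point or a joint stands for the part that bears it (a point fixed in the world has none). Each returns a list of dicts, best first, with "conf" (0 to 1); they miss things now and then, are a little off and sometimes report something else, mostly with a low value. They report only what shows in the picture. A call takes as long as a camera call. They do not tell look-alikes from the thing itself.
- r.outline_of(picture, thing): "region" (480x640 bool, what is visible of it) and "centre" ([column, row] in pixels, amid what is visible of it).
The state is a dict: "time_s": time; "joint_pos": joint angles; "qd": joint speeds; "joint_torque": joint torques, N m; "eef_pos": TCP position; "orientation": TCP orientation; "contact_force": force on the tool from outside, world axes, zero at the start; "wrist_torque": the same for the moment, N m; "gripper_width": finger opening in m.
Only numpy, scipy, OpenCV 4.12 (cv2) and the standard library are available. Lean on these libraries where they do the work, as an engineer would, in place of code of your own. Each camera call takes 0.05 s, during which the arm holds its last target.

TASK

Take the round-headed press stud out of the wooden rack and stand it upright in the mouth of the snap socket on the lower jaw of the pliers held in the vice. Let go of it, then push the pliers' upper handle down with slowly growing force until the stud clicks fully home, and stop as soon as it is firm on the rim so that the stud is not crushed; never push the stud home with the fingers. Then let the pliers spring open again, and leave the other things where they are.

Things in the scene. Friction and masses are not known exactly. Their poses are not given: they have to be found in the camera images.
- pliers: Fixed vice and pliers; place and yaw vary. A low yellow vice (jaw tops 48 mm high, 230 mm along y, 110 mm along x) clamps the lower arm (22 mm wide, top 50 mm up) of dark steel pliers that open upward like a nutcracker. Origin: on the bench straight below the socket axis. Local +x runs from the hinge along the pliers to the free handle ends, y across, z up.
- socket_mouth (a point): Centre of the top rim of the snap socket: upright light-metal collar, 29 mm wide, bore 17.4 mm, rim 76 mm above the bench. About 10 mm down six sprung balls narrow the bore: a stud put in rests on them, its head's underside about 7 mm above the rim; 20 to 30 N straight down pushes it past, and it clicks down flush, the head's underside on the rim. Axes as pliers.
- stud_head (a point): Press stud: steel mushroom, loose, about 115 g, upright in one of the rack's three holes. This is the centre of its round head (26 mm diameter, 20 mm high, underside 12 mm above the rack top); z up along the stud. Below the head: 16 mm shank, 20 mm long, with a groove and a foot tapering to 13 mm. Yaw does not matter. More than 40 N on its head crushes it.
- hinge (a point): Centre of the hinge pin of the pliers (pin along local y), 109 mm above the bench, 100 mm from the socket axis towards local -x. Axes as pliers. On the upper arm, 100 mm from this pin, a round-nosed punch on the inner side meets the stud's head. It is on an adjusting screw and stands out 2 to 20 mm: the setting differs each time and is not measured.
- handle (a joint): Angle of the pliers' upper arm (rad). 0: sprung open, standing 1.48 rad above local +x; 1.48: level; grows as it is pushed down, stop at 1.62. The stud seats anywhere from 1.33 to 1.53, by the punch's setting. A light spring (1 to 2 N at the grip) reopens it in about 2 s. Arm 235 mm long from the hinge, 14 mm thick; black grip 22 mm wide, 18 mm thick, from 143 mm to the end.
- handle_press (a point): Point on the outer face of the upper arm's grip, 195 mm from the hinge, 9 mm off the arm's centre line: a good place to push. Site x points along the arm from the hinge, z out of the outer face (push along -z). The click comes at about 9 to 15 N here: a sudden drop of force almost to nothing (a smaller half-click may come first); some 4 mm on, the head is hard on the rim and force rises steeply.
- rack: Wooden rack strip, fixed, 160 mm (local x) by 34 mm (y) by 32 mm high, origin under its centre. Three upright holes at local x = -50, 0, +50 mm, 8 mm deep, 17.5 mm wide. Its position and yaw vary.
- bolt_head (a point): Bystander: hexagon-head steel bolt in another hole of the rack; centre of its head (24 mm over corners, 10 mm high).
- dowel_mid (a point): Bystander: plain steel dowel, 16 mm diameter, 40 mm long, in the third hole of the rack; its centre.
- can_mid (a point): Bystander: loose can, 52 mm diameter, 130 mm high, standing on the bench; its centre.
Not all that is in view belongs to the job. Leave any orange look-alike of the part that bears stud_head alone.

How it is judged:
On the way, in this order (a step that is already met when the one before it is completed fails the run):
1. the stud stands upright in the socket mouth, let go, not yet clicked (horizontal distance between stud_head and socket_mouth below 0.005 m and z of stud_head in the frame of socket_mouth between 0.014 and 0.022 m and angle between stud_head's own z axis and vertical below 0.25 rad and contact force between the fingers and stud below 0.1 N), for 0.2 s.
2. the stud is fully home in the socket under the closed pliers (z of stud_head in the frame of socket_mouth below 0.0115 m and horizontal distance between stud_head and socket_mouth below 0.004 m and value of joint handle above 1.2 rad), for 0.05 s.
At the end, for the whole second after the job is handed in: The stud is clicked into the socket: the underside of its head within 1.5 mm of the rim, its axis within 4 mm of the socket's, upright within 0.1 rad, at rest, and the pliers have sprung open again (joint below 0.5 rad) (z of stud_head in the frame of socket_mouth between 0.008 and 0.0115 m and horizontal distance between stud_head and socket_mouth below 0.004 m and angle between stud_head's own z axis and vertical below 0.1 rad and value of joint handle below 0.5 rad and linear speed of stud below 0.02 m/s); the robot touches nothing.
It fails at once if the stud's head is pressed with more than 40 N by the pliers (contact force between stud and handle above 40 N).
It fails at once if the stud is pushed down past the balls with the fingers (contact force between the fingers and stud above 0.5 N and z of stud_head in the frame of socket_mouth below 0.014 m and horizontal distance between stud_head and socket_mouth below 0.006 m).
It fails at once if the bolt, the dowel or the can is moved by more than 25 mm (distance of any of bolt_head, dowel_mid, can_mid from where it was at the start of the episode above 0.025 m).
It also fails if it takes over 72 s, if anything falls off the work surface, if the arm or the gripper's body presses on something with over 40 N, if the wrist force passes 120 N, or if a joint passes its speed limit or range.

## Working session

There is one attempt and no reset: what is moved stays moved. The work goes in short steps, Python scripts to look and compute and a tool call to move; the robot and the scene stay as the last step left them, time stands still between calls to the robot, and variables do not carry over. Pictures are saved under pics/ and viewed, and the job is handed in when it is done.

Besides the shell and the picture viewer there is one more tool, called after "Emit:" as name([rows], argument=value, ...), one row to a line, values as JSON. servo_tool: Moves the arm, as the interface text tells. Its arguments: {"type":"object","properties":{"claw":{"type":"array","items":{"type":"number"}},"dp":{"type":"array","items":{"type":"array","items":{"type":"number"}}},"turn":{"type":"array","items":{"type":"number"}},"newtons":{"type":"number"}},"required":["claw","dp","turn"]}

```bash
mkdir -p pics; ls; cat > h.py <<'E'
import numpy as np,cv2
from scipy.spatial.transform import Rotation as R
from rig import r
def rot(p):
    a=np.array(p['attitude'],float)
    return R.from_quat(a[[1,2,3,0]]).as_matrix() if a.size==4 else a.reshape(3,3)
def cloud(p):
    K=np.array(p['intrinsics']);z=np.array(p['z_map']);v,u=np.mgrid[:480,:640]
    c=np.stack([(u-K[0,2])/K[0,0]*z,(v-K[1,2])/K[1,1]*z,z],-1)
    w=c@rot(p).T+np.array(p['position']); w[z<=0]=np.nan
    return w
def proj(p,x):
    K=np.array(p['intrinsics']);c=(np.array(x)-p['position'])@rot(p);return (K[:2,:2]@(c[:2]/c[2]))+K[:2,2]
def save(p,n,crop=None,s=1):
    im=p['image'][:,:,::-1]
    if crop: a,b,c,d=crop; im=im[b:d,a:c]
    cv2.imwrite('pics/'+n,cv2.resize(im,None,fx=s,fy=s,interpolation=cv2.INTER_CUBIC))
E
python3 - <<'E'
from h import *
print(r.get_state())
for n in('side','top'):
    p=r.snapshot(n);save(p,n+'0.png');print(n,p['position'],p['attitude'],p['intrinsics'])
    w=cloud(p);np.save('pics/'+n+'0.npy',w)
    for t in('pliers','stud_head','socket_mouth','rack','bolt_head','dowel_mid','can_mid','handle','hinge'):
        try:
            for o in r.outline_of(p,t)[:3]:
                m=o['region'];print(t,round(o['conf'],2),o['centre'],m.sum(),np.nanmedian(w[m],0).round(3),np.nanmax(w[m][:,2]).round(3))
        except Exception as e:print(t,e)
E
```

```text
pics
{'time_s': 0.0, 'joint_pos': array([ 1.10550870e+00,  4.94181012e-01,  1.34611926e+00, -1.22585026e-05,
        1.30250149e+00, -9.54817086e-02]), 'qd': array([ 0.00171246, -0.00097435,  0.00050801, -0.00089647,  0.00053636,
       -0.00018333]), 'joint_torque': array([ 1.62476710e-03, -8.82164097e+01, -3.83867240e+01,  1.07202195e-04,
        1.02710034e-02, -1.23368422e-04]), 'eef_pos': array([0.2257656 , 0.58251315, 0.30330557]), 'orientation': array([-0.58319138,  0.58361235,  0.39918025, -0.39992445]), 'contact_force': array([-0.11539044, -0.11333524,  0.09174624]), 'wrist_torque': array([-0.01814653, -0.01037933, -0.00691087]), 'gripper_width': 0.08547234923806286}
side [ 0.25036995 -0.63315738  0.88824758] [-0.33744487  0.9078287  -0.23003439  0.09519553] [[546.14713828   0.         320.84992572]
 [  0.         546.14713828 241.39628757]
 [  0.           0.           1.        ]]
pliers 0.73 [264.7, 212.6] 7340 [0.541 0.113 0.047] 0.347
stud_head 0.61 [290.9, 367.3] 263 [ 0.439 -0.219  0.04 ] 0.046
stud_head 0.6 [333.7, 347.8] 240 [ 0.513 -0.227  0.064] 0.069
stud_head 0.
[... 651 characters left out ...]
  325.34546958]
 [  0.         483.08749677 239.22964236]
 [  0.           0.           1.        ]]
pliers 0.67 [222.9, 267.4] 5927 [0.538 0.129 0.044] 0.346
stud_head 0.49 [374.9, 274.9] 94 [ 0.515 -0.223  0.064] 0.07
stud_head 0.46 [329.9, 297.2] 68 [ 0.472 -0.13   0.04 ] 0.044
socket_mouth 0.76 [227.5, 265.5] 281 [0.54  0.124 0.055] 0.079
rack 0.76 [366.6, 249.3] 628 [ 0.577 -0.21   0.031] 0.064
dowel_mid 0.48 [364.7, 235.5] 40 [ 0.612 -0.208  0.062] 0.068
dowel_mid 0.26 [369.6, 255.3] 56 [ 0.563 -0.215  0.053] 0.059
can_mid 0.73 [436.6, 282.4] 664 [ 0.494 -0.359  0.127] 0.136
handle 0.94 [215.2, 210.7] 420 [0.619 0.113 0.261] 0.346
hinge 0.8 [223.5, 263.7] 5802 [0.539 0.128 0.044] 0.346
```

```bash
python3 - <<'E'
import cv2
a=cv2.imread('pics/side0.png')
cv2.imwrite('pics/sc.png',cv2.resize(a[280:450,260:440],None,fx=3.3,fy=3.3,interpolation=2))
E
```

```text
(no output)
```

View pics/side0.png

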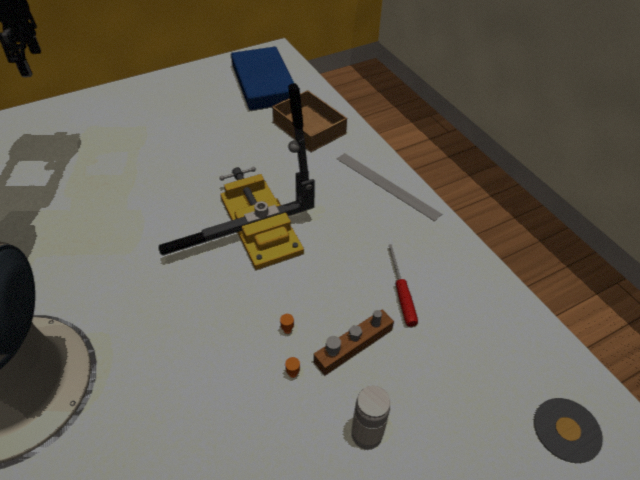

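View pics/top0.png

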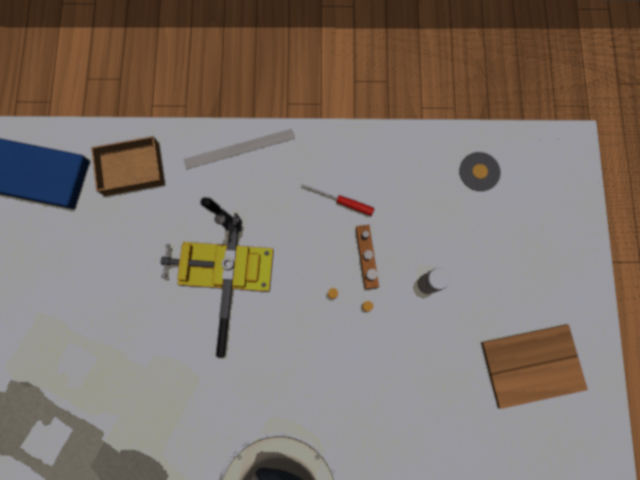

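View pics/sc.png

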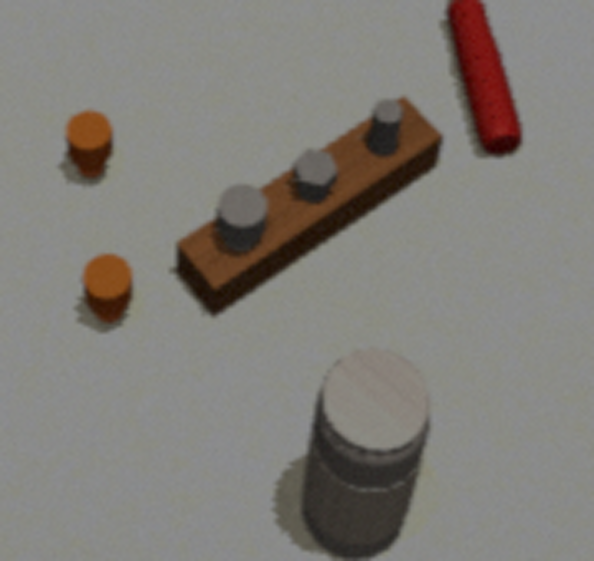

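The grey round head at side (333,346) / top (372,274), at the near end of the rack, fits the stud: top 64 mm up, 26 mm wide. The orange pieces at side (287,322) and (291,367) are decoys. The hexagon at (356,332) is the bolt, and the narrow piece at (377,318) is the dowel. The crop confirms this.

```bash
python3 - <<'E'
from h import *
from scipy.optimize import least_squares
s=r.get_state();q=s['orientation'];print(R.from_quat(q[[1,2,3,0]]).as_matrix().round(3))
def circ(P,rr):
    c,_=cv2.minEnclosingCircle(P[:,:2].astype(np.float32)*1000); return np.array(c)/1000,_
for n in('side','top'):
    w=np.load('pics/%s0.npy'%n)
    for nm,c,rad,z0,z1 in(('stud',(.513,-.226),.022,.058,.068),('bolt',(.563,-.219),.022,.05,.062),('dow',(.612,-.211),.02,.058,.072),('sock',(.538,.123),.02,.071,.082)):
        m=(np.hypot(w[...,0]-c[0],w[...,1]-c[1])<rad)&(w[...,2]>z0)&(w[...,2]<z1)
        P=w[m]; print(n,nm,m.sum(),P.mean(0).round(4),((P.min(0)+P.max(0))/2).round(4),np.ptp(P,0).round(3),np.median(P[:,2]).round(4))
    # rack top
    m=(np.hypot(w[...,0]-.563,w[...,1]+.219)<.1)&(abs(w[...,2]-.032)<.004)
    P=w[m];rc=cv2.minAreaRect(P[:,:2].astype(np.float32));print('rack',m.sum(),rc)
    # arms
    m=(w[...,2]>.15)&(np.hypot(w[...,0]-.63,w[...,1]-.12)<.06);P=w[m]
    for z in np.arange(.15,.35,.02):
        k=abs(P[:,2]-z)<.01
        if k.any():print('up',z.round(2),k.sum(),P[k].min(0).round(3),P[k].max(0).round(3))
    # lower arm
    m=(abs(w[...,2]-.05)<.012)&(w[...,0]<.50)&(w[...,0]>.32)&(abs(w[...,1]-.12)<.05);P=w[m]
    for x in np.arange(.32,.5,.03):
        k=abs(P[:,0]-x)<.015
        if k.any():print('lo',x.round(2),P[k].mean(0).round(4))
E
```

```text
[[ 0.361 -0.    -0.932]
 [ 0.932  0.     0.361]
 [ 0.    -1.     0.   ]]
side stud 170 [ 0.5147 -0.225   0.0647] [ 0.5154 -0.2233  0.063 ] [0.025 0.026 0.01 ] 0.065
side bolt 127 [ 0.5645 -0.2175  0.055 ] [ 0.5645 -0.2162  0.0542] [0.022 0.022 0.008] 0.0549
side dow 66 [ 0.6134 -0.2107  0.0645] [ 0.6135 -0.2098  0.0636] [0.014 0.016 0.011] 0.0649
side sock 111 [0.5385 0.1221 0.076 ] [0.5392 0.1231 0.0762] [0.028 0.03  0.01 ] 0.0761
rack 1079 ((0.5649232268333435, -0.21673858165740967), (0.1613340824842453, 0.03681445121765137), 8.131333351135254)
up 0.15 32 [0.627 0.104 0.15 ] [0.643 0.126 0.16 ]
up 0.17 68 [0.625 0.105 0.16 ] [0.641 0.125 0.18 ]
up 0.19 67 [0.623 0.104 0.181] [0.638 0.123 0.2  ]
up 0.21 147 [0.605 0.105 0.202] [0.635 0.127 0.22 ]
up 0.23 87 [0.608 0.105 0.22 ] [0.635 0.122 0.24 ]
up 0.25 67 [0.617 0.106 0.24 ] [0.633 0.123 0.26 ]
up 0.27 94 [0.615 0.104 0.26 ] [0.633 0.126 0.28 ]
up 0.29 98 [0.613 0.105 0.28 ] [0.632 0.126 0.3  ]
up 0.31 105 [0.61  0.105 0.3  ] [0.629 0.125 0.32 ]
up 0.33 109 [0.609 0.106 0.32 ] [0.628 0.124 0.34 ]
lo 0.32 [0.3276 0.1354 0.0454]
lo 
[... 620 characters left out ...]
4668)
up 0.15 8 [0.628 0.107 0.153] [0.639 0.115 0.16 ]
up 0.17 10 [0.625 0.107 0.162] [0.639 0.112 0.18 ]
up 0.19 13 [0.625 0.108 0.18 ] [0.636 0.111 0.199]
up 0.21 101 [0.605 0.108 0.2  ] [0.634 0.131 0.22 ]
up 0.23 31 [0.613 0.109 0.22 ] [0.634 0.127 0.239]
up 0.25 9 [0.616 0.109 0.241] [0.632 0.121 0.259]
up 0.27 26 [0.614 0.107 0.26 ] [0.631 0.124 0.279]
up 0.29 34 [0.613 0.107 0.28 ] [0.628 0.125 0.3  ]
up 0.31 32 [0.611 0.108 0.301] [0.628 0.126 0.32 ]
up 0.33 65 [0.61  0.108 0.32 ] [0.628 0.13  0.34 ]
lo 0.32 [0.3278 0.1386 0.0445]
lo 0.35 [0.3496 0.1369 0.0445]
lo 0.38 [0.3801 0.1349 0.0445]
lo 0.41 [0.4107 0.1327 0.0472]
lo 0.44 [0.4401 0.1304 0.0487]
lo 0.47 [0.4701 0.1284 0.0495]
```

```bash
python3 - <<'E'
import cv2
a=cv2.imread('pics/side0.png');b=cv2.imread('pics/top0.png')
cv2.imwrite('pics/pl_s.png',cv2.resize(a[75:275,150:350],None,fx=3,fy=3,interpolation=2))
cv2.imwrite('pics/pl_t.png',cv2.resize(b[190:370,150:290],None,fx=3.3,fy=3.3,interpolation=2))
E
```

```text
(no output)
```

View pics/pl_s.png

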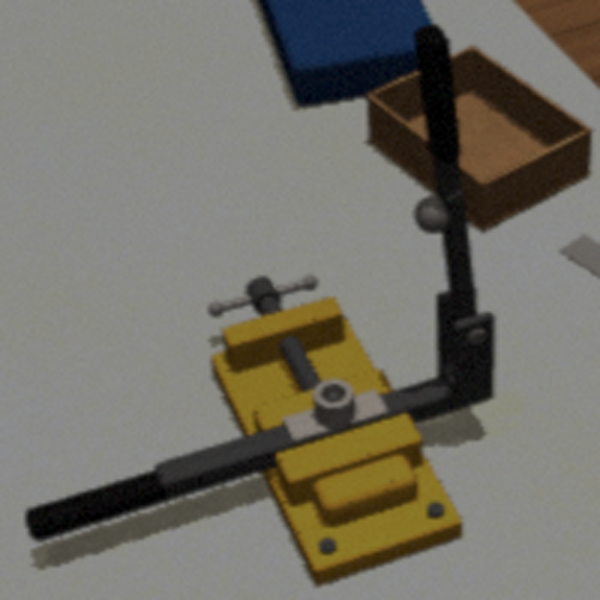

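View pics/pl_t.png

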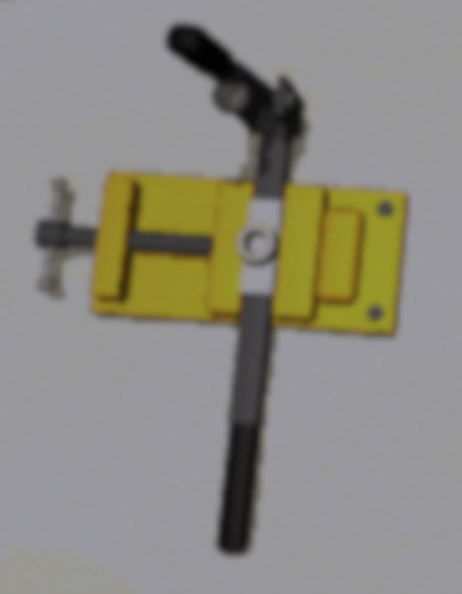

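```bash
cat >> h.py <<'E'
def go(x,y,z,yaw):
    """dp and turn to world TCP target; yaw = heading of tool x, deg"""
    s=r.get_state();q=s['orientation'];M=R.from_quat(q[[1,2,3,0]]).as_matrix()
    d=M.T@(np.array([x,y,z])-s['eef_pos']);h=np.degrees(np.arctan2(M[1,0],M[0,0]))
    print('t',round(s['time_s'],2),'tcp',s['eef_pos'].round(4),'yaw',h.round(2),'down',M[2].round(3),'F',s['contact_force'].round(2),'w',round(s['gripper_width'],4),'q',s['joint_pos'].round(2))
    print('dp',d.round(4),'turn',round(-((yaw-h+180)%360-180),2))
E
python3 -c "
from h import *
go(.5155,-.2233,.25,98.1)"
```

```text
t 1.0 tcp [0.2259 0.5828 0.3039] yaw 68.81 down [ 0. -1.  0.] F [-0.24 -0.87  0.22] w 0.0852 q [ 1.11  0.49  1.35  0.    1.3  -0.1 ]
dp [-0.6469  0.0539 -0.5614] turn -29.29
```

Emit:
servo_tool([
  [-0.647,0.054,-0.561],
  [-0.647,0.054,-0.561],
  [-0.647,0.054,-0.561],
  [-0.647,0.054,-0.561],
  [-0.647,0.054,-0.561],
  [-0.647,0.054,-0.561],
  [-0.647,0.054,-0.561],
  [-0.647,0.054,-0.561],
  [-0.647,0.054,-0.561],
  [-0.647,0.054,-0.561],
  [-0.647,0.054,-0.561],
  [-0.647,0.054,-0.561],
], claw=[70,70,70,70,70,70,70,70,70,70,70,70], turn=[-29.3,-29.3,-29.3,-29.3,-29.3,-29.3,-29.3,-29.3,-29.3,-29.3,-29.3,-29.3])

```text
time_s: 2.2
eef_pos: [0.4267, 0.0224, 0.2667]
orientation: [-0.463, 0.464, 0.534, -0.534]
contact_force: [1.9, 0.2, 0.7]
gripper_width: 0.06
```

```bash
python3 -c "
from h import *
go(.5155,-.2233,.17,98.1)"
```

```text
t 2.2 tcp [0.4267 0.0224 0.2667] yaw 98.11 down [-0.    -1.    -0.001] F [1.85 0.23 0.67] w 0.06 q [-0.09  0.27  1.86  0.    1.02 -1.8 ]
dp [-0.2558  0.0968 -0.0531] turn 0.01
```

Emit:
servo_tool([
  [-0.256,0.0,-0.053],
  [-0.256,0.0,-0.053],
  [-0.256,0.0,-0.053],
  [-0.256,0.0,-0.053],
  [-0.256,0.0,-0.053],
  [-0.256,0.0,-0.053],
  [-0.256,0.06,-0.053],
  [-0.256,0.06,-0.053],
  [-0.256,0.06,-0.053],
], claw=[70,70,70,70,70,70,70,70,70], turn=[0,0,0,0,0,0,0,0,0])

```text
time_s: 3.1
eef_pos: [0.5139, -0.2205, 0.2053]
orientation: [0.465, -0.462, -0.534, 0.534]
contact_force: [0.1, -0.2, 1.2]
gripper_width: 0.0597
```

```bash
python3 -c "
from h import *
go(.5155,-.2233,.15,98.1)
p=r.snapshot('side');save(p,'a1.png',(200,200,480,440),2.5)
p=r.snapshot('top');save(p,'a2.png',(280,180,480,340),3)
go(.5155,-.2233,.15,98.1)
"
```

```text
t 3.1 tcp [ 0.5139 -0.2205  0.2053] yaw 98.13 down [ 0.003 -1.     0.003] F [ 0.14 -0.19  1.17] w 0.0597 q [-0.51  0.52  1.62  0.    1.01 -2.22]
dp [-0.0031  0.0553 -0.0014] turn 0.03
t 3.2 tcp [ 0.5152 -0.2211  0.2076] yaw 98.15 down [-0. -1. -0.] F [ 1.21  0.73 -0.61] w 0.0595 q [-0.51  0.52  1.62 -0.    1.01 -2.22]
dp [-0.0022  0.0576  0.0001] turn 0.05
```

View pics/a1.png

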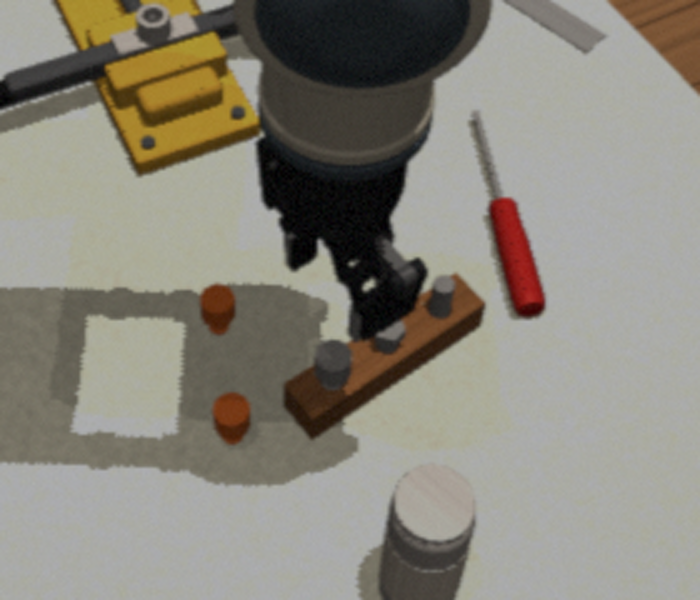

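Emit:
servo_tool([
  [-0.002,0.03,0.0],
  [-0.002,0.06,0.0],
  [-0.002,0.08,0.0],
  [-0.002,0.0925,0.0],
  [-0.002,0.0925,0.0],
  [-0.002,0.0925,0.0],
], claw=[70,70,70,70,70,70], turn=[0,0,0,0,0,0])

```text
time_s: 3.8
eef_pos: [0.5159, -0.2236, 0.1152]
orientation: [-0.463, 0.464, 0.534, -0.534]
contact_force: [0.1, 0.1, 0.2]
gripper_width: 0.0598
```

```bash
python3 -c "
from h import *
go(.5155,-.2233,.115,98.1)
p=r.snapshot('side');save(p,'b1.png',(260,250,440,400),4)
"
```

```text
t 3.8 tcp [ 0.5159 -0.2236  0.1152] yaw 98.13 down [-0.001 -1.    -0.001] F [0.11 0.05 0.19] w 0.0598 q [-0.52  0.66  1.68  0.    0.8  -2.23]
dp [0.0003 0.0002 0.0003] turn 0.03
```

View pics/b1.png

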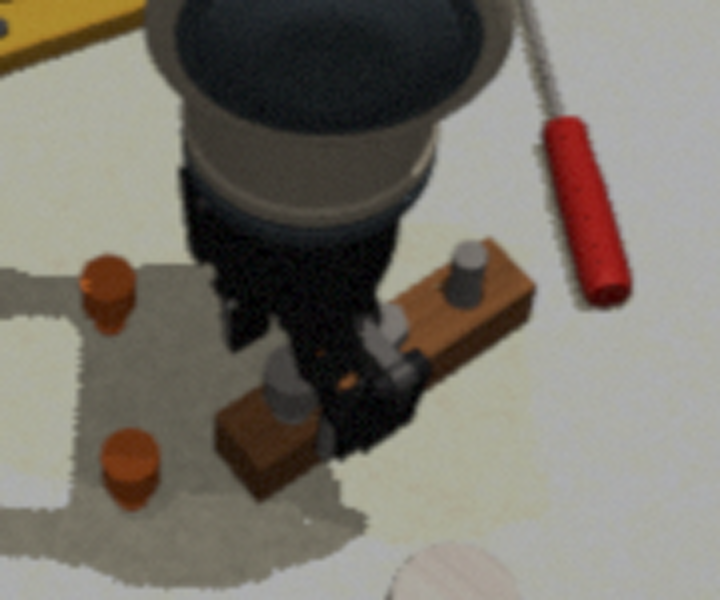

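```bash
python3 -c "
from h import *
p=r.snapshot('side')
for X in [(.5155,-.2233,.064),(.5197,-.253,.052),(.5155,-.2233,.032)]: print((proj(p,X)-[260,250])*4)
w=cloud(p)
m=(w[...,0]>.45)&(w[...,0]<.58)&(w[...,1]<-.235)&(w[...,1]>-.31)&(w[...,2]>.05)&(w[...,2]<.10)
P=w[m]
for z in (.055,.065,.075,.085,.095):
  k=abs(P[:,2]-z)<.005
  if k.any(): print(z,k.sum(),P[k].min(0).round(3),P[k].max(0).round(3))
p=r.snapshot('top');save(p,'b2.png',(300,200,460,320),4.5)
"
```

```text
[290.37140258 369.81961939]
[332.22846468 433.7805812 ]
[287.9243808 407.2336069]
0.055 27 [ 0.507 -0.267  0.051] [ 0.521 -0.235  0.06 ]
0.065 31 [ 0.507 -0.268  0.06 ] [ 0.518 -0.235  0.07 ]
0.075 30 [ 0.507 -0.269  0.071] [ 0.517 -0.256  0.08 ]
0.085 10 [ 0.507 -0.269  0.082] [ 0.515 -0.257  0.089]
0.095 46 [ 0.506 -0.286  0.09 ] [ 0.532 -0.253  0.1  ]
```

View pics/b2.png

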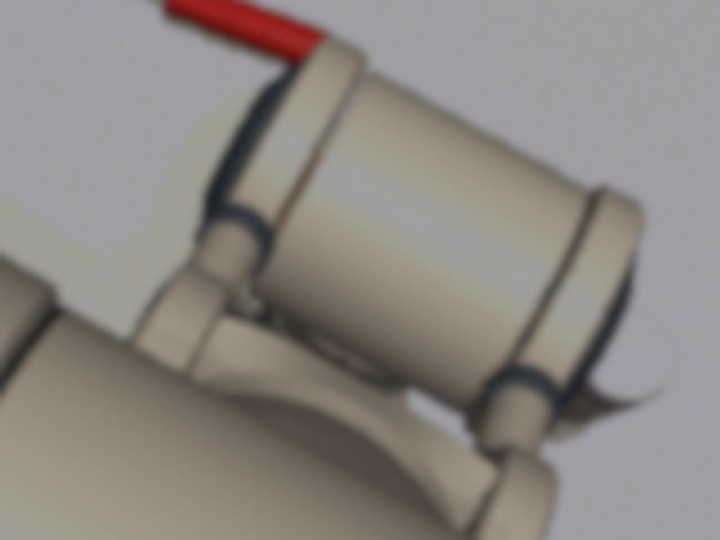

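The side picture shows the near finger tip around crop (332,434), as predicted, with the stud at crop (290,380) between the fingers. I'll grip it now.

Emit:
servo_tool([
  [0,0,0],
  [0,0,0],
  [0,0,0],
  [0,0,0],
  [0,0,0],
  [0,0,0],
  [0,0,0],
], claw=[25,25,25,25,25,25,25], turn=[0,0,0,0,0,0,0], newtons=40)

```text
time_s: 4.65
eef_pos: [0.5154, -0.2235, 0.1143]
orientation: [-0.463, 0.464, 0.534, -0.534]
contact_force: [-0.2, 0.6, 6.2]
gripper_width: 0.025
```

Emit:
servo_tool([
  [0,0,0],
  [0,-0.01,0],
  [0,-0.02,0],
  [0,-0.04,0],
  [0,-0.08,0],
  [0,-0.12,0],
  [0,-0.14,0],
  [0,-0.14,0],
], claw=[10,10,10,10,10,10,10,10], turn=[0,0,0,0,0,0,0,0])

```text
time_s: 5.45
eef_pos: [0.5162, -0.224, 0.2578]
orientation: [-0.461, 0.465, 0.535, -0.534]
contact_force: [0.0, -0.1, -2.3]
gripper_width: 0.0244
```

```bash
python3 -c "
from h import *
go(.5388,.1235,.255,85.8)
p=r.snapshot('side');save(p,'c1.png',(240,200,440,400),3)
"
```

```text
t 5.45 tcp [ 0.5162 -0.224   0.2578] yaw 98.12 down [-0.004 -1.    -0.005] F [ 0.01 -0.06 -2.35] w 0.0244 q [-0.52  0.45  1.56 -0.    1.12 -2.23]
dp [ 0.3408  0.0019 -0.0714] turn 12.32
```

View pics/c1.png

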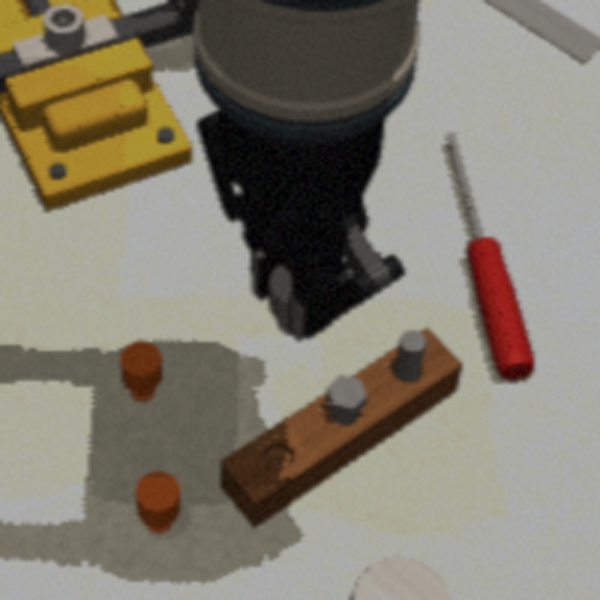

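```bash
python3 -c "
from h import *
for n in('side','top'):
  p=r.snapshot(n)
  w=cloud(p); t=r.get_state()['eef_pos']; d=w-t
  rr=np.hypot(d[...,0],d[...,1])
  m=(rr<.2)&(d[...,2]>-.02)
  for z in np.arange(-.02,.5,.02):
    k=m&(abs(d[...,2]-z)<.01)
    if k.any(): print(n,z.round(2),k.sum(),'rmax',rr[k].max().round(3),'x',d[k][:,0].min().round(3),d[k][:,0].max().round(3),'y',d[k][:,1].min().round(3),d[k][:,1].max().round(3))
"
```

```text
side -0.02 200 rmax 0.05 x -0.02 0.015 y -0.049 0.042
side 0.0 318 rmax 0.059 x -0.021 0.018 y -0.059 0.055
side 0.02 463 rmax 0.068 x -0.022 0.02 y -0.068 0.061
side 0.04 375 rmax 0.066 x -0.02 0.019 y -0.065 0.058
side 0.06 291 rmax 0.041 x -0.038 0.024 y -0.041 0.01
side 0.08 511 rmax 0.041 x -0.039 0.028 y -0.04 0.01
side 0.1 414 rmax 0.041 x -0.039 0.023 y -0.04 0.01
side 0.12 476 rmax 0.051 x -0.049 0.036 y -0.049 0.018
side 0.14 841 rmax 0.051 x -0.049 0.041 y -0.05 0.03
side 0.16 814 rmax 0.049 x -0.047 0.032 y -0.048 0.011
side 0.18 587 rmax 0.05 x -0.047 0.026 y -0.049 0.011
side 0.22 473 rmax 0.082 x -0.07 -0.001 y -0.081 -0.042
side 0.24 937 rmax 0.089 x -0.081 0.01 y -0.088 0.071
side 0.26 1556 rmax 0.091 x -0.083 0.074 y -0.09 0.073
side 0.28 2354 rmax 0.17 x -0.169 0.077 y -0.089 0.079
side 0.3 6865 rmax 0.2 x -0.198 0.075 y -0.087 0.11
side 0.32 8208 rmax 0.2 x -0.198 0.062 y -0.078 0.116
side 0.34 2536 rmax 0.2 x -0.198 -0.055 y -0.013 0.115
side 0.36 2648 rmax 0.2 x -0.198 -0.056 y -0.013 0.112
side 0.38 3775 rmax 0.2 x -0.198 -0.065 y -0.008 0.121
side 0.4 2504 rma
[... 653 characters left out ...]
0.001 0.049
top 0.24 10 rmax 0.074 x -0.071 0.052 y -0.021 0.049
top 0.26 129 rmax 0.084 x -0.069 0.063 y -0.02 0.084
top 0.28 766 rmax 0.094 x -0.079 0.076 y -0.083 0.093
top 0.3 3781 rmax 0.128 x -0.127 0.075 y -0.084 0.107
top 0.32 3946 rmax 0.131 x -0.129 0.058 y -0.075 0.118
top 0.34 43 rmax 0.133 x -0.132 -0.056 y -0.007 0.109
top 0.36 254 rmax 0.168 x -0.163 -0.057 y -0.009 0.122
top 0.38 3329 rmax 0.2 x -0.197 -0.065 y -0.005 0.153
top 0.4 1080 rmax 0.2 x -0.19 -0.102 y 0.02 0.145
top 0.42 869 rmax 0.2 x -0.195 -0.125 y 0.043 0.143
top 0.44 982 rmax 0.2 x -0.193 -0.134 y 0.049 0.139
top 0.46 959 rmax 0.2 x -0.191 -0.145 y 0.057 0.134
top 0.48 475 rmax 0.2 x -0.187 -0.158 y 0.07 0.122
```

Emit:
servo_tool([
  [0.035,0,-0.007],
  [0.07,0,-0.014],
  [0.105,0,-0.022],
  [0.14,0,-0.03],
  [0.175,0,-0.037],
  [0.21,0,-0.044],
  [0.25,0,-0.052],
  [0.285,0,-0.06],
  [0.31,0,-0.065],
  [0.341,0,-0.0715],
  [0.341,0,-0.0715],
  [0.341,0,-0.0715],
], claw=[10,10,10,10,10,10,10,10,10,10,10,10], turn=[0,0,3,6,9,12.3,12.3,12.3,12.3,12.3,12.3,12.3])

```text
time_s: 6.8
eef_pos: [0.5373, 0.1246, 0.2528]
orientation: [0.518, -0.517, -0.481, 0.482]
contact_force: [-0.1, -0.2, -1.3]
gripper_width: 0.025
```

```bash
python3 -c "
from h import *
go(.5388,.1235,.19,85.8)
p=r.snapshot('side');save(p,'d1.png',(160,80,360,280),3)
p=r.snapshot('top');save(p,'d2.png',(150,180,310,300),4)
go(.5388,.1235,.19,85.8)
"
```

```text
t 6.8 tcp [0.5373 0.1246 0.2528] yaw 85.9 down [-0.001 -1.     0.002] F [-0.07 -0.22 -1.33] w 0.025 q [ 0.12  0.45  1.59 -0.    1.1  -1.38]
dp [-0.001   0.0628 -0.0018] turn 0.1
t 6.9 tcp [0.5375 0.1236 0.2532] yaw 85.79 down [-0.001 -1.     0.001] F [ 1.2   0.17 -1.93] w 0.0242 q [ 0.12  0.45  1.59 -0.    1.1  -1.38]
dp [ 0.0001  0.0632 -0.0014] turn -0.01
```

View pics/d1.png

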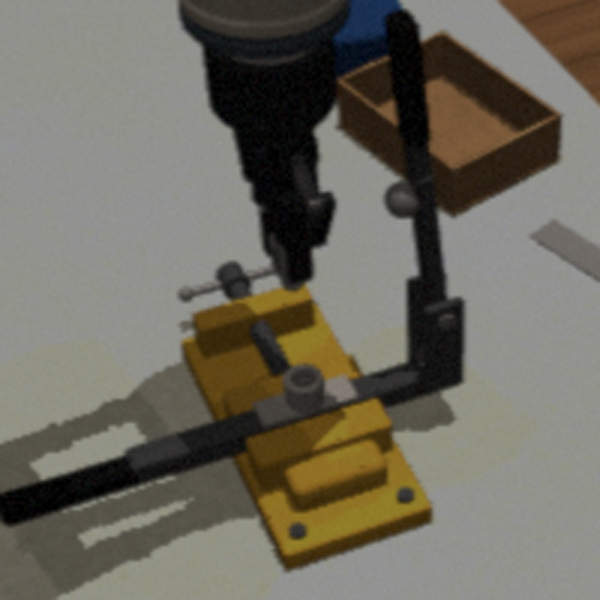

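View pics/d2.png

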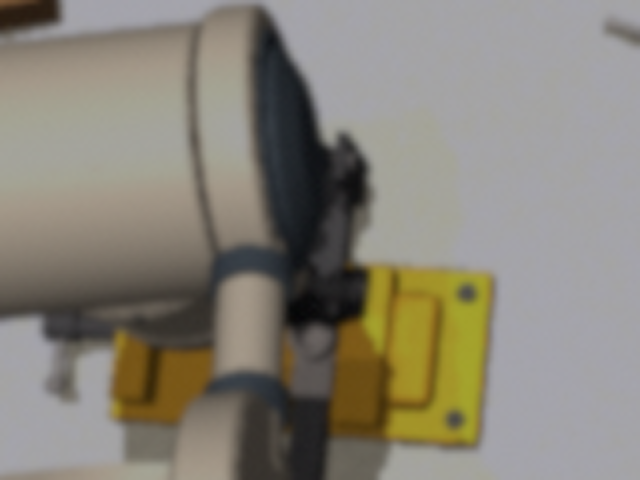

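Emit:
servo_tool([
  [0,0,0.04],
  [0,0,0.08],
  [0,0,0.08],
  [0,0,0.08],
  [0,0,0.08],
  [0,0,0.08],
  [0,0,0.08],
  [0,0,0.08],
  [0,0,0.08],
  [0,0,0.08],
  [0,0,0.08],
], claw=[10,10,10,10,10,10,10,10,10,10,10], turn=[8,16,24,32,40,48,56,64,72,72,72])

```text
time_s: 8.0
eef_pos: [0.4581, 0.1295, 0.2539]
orientation: [-0.702, 0.702, 0.086, -0.086]
contact_force: [-0.2, -0.0, 0.1]
gripper_width: 0.0246
```

```bash
python3 -c "
from h import *
go(.5388,.1235,.25,85.8)
p=r.snapshot('side');save(p,'e1.png',(180,100,300,220),5)
np.save('pics/e1.npy',cloud(p))
go(.5388,.1235,.25,85.8)
"
```

```text
t 8.0 tcp [0.4581 0.1295 0.2539] yaw 14.01 down [-0. -1. -0.] F [-0.17 -0.02  0.13] w 0.0246 q [ 0.15  0.35  1.77 -0.    1.02 -0.09]
dp [ 0.0769  0.0039 -0.0253] turn -71.79
t 8.05 tcp [0.4581 0.1296 0.2539] yaw 14.01 down [-0. -1. -0.] F [-0.05 -0.39 -1.54] w 0.0246 q [ 0.15  0.35  1.77 -0.    1.02 -0.09]
dp [ 0.0768  0.0039 -0.0255] turn -71.79
```

View pics/e1.png

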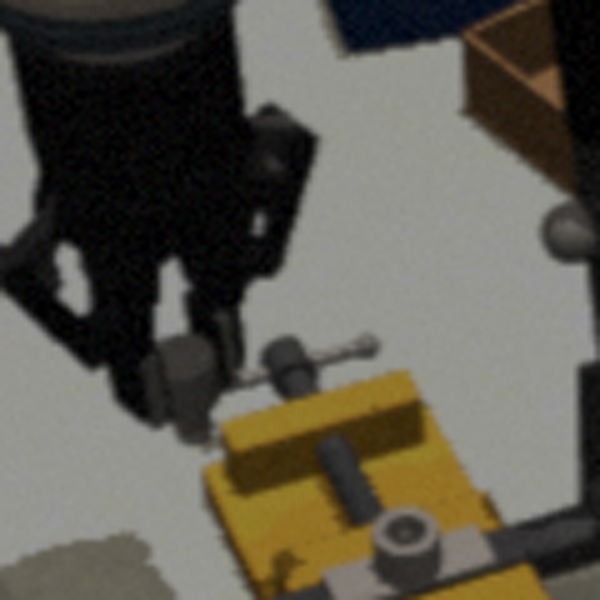

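```bash
python3 -c "
from h import *
w=np.load('pics/e1.npy');t=np.array([.4581,.1296,.2539]);yw=np.radians(14.01)
d=w-t
a=d[...,0]*np.cos(yw)+d[...,1]*np.sin(yw);b=-d[...,0]*np.sin(yw)+d[...,1]*np.cos(yw)
m=(abs(a)<.0125)&(abs(b)<.03)&(d[...,2]<-.03)&(d[...,2]>-.12)
for z in np.arange(-.034,-.11,-.004):
  k=m&(abs(d[...,2]-z)<.002)
  if k.any(): print(z.round(3),k.sum(),'a',a[k].min().round(4),a[k].max().round(4),'b',b[k].min().round(4),b[k].max().round(4),b[k].mean().round(4))
"
```

```text
-0.034 13 a 0.0095 0.0124 b -0.0125 0.0097 -0.0002
-0.038 10 a 0.0102 0.0121 b -0.0139 0.0081 -0.0036
-0.042 11 a 0.0088 0.0124 b -0.0132 0.0081 -0.0033
-0.046 38 a -0.0099 0.012 b -0.0145 0.0077 -0.0045
-0.05 72 a -0.0114 0.0123 b -0.0189 0.0089 -0.0058
-0.054 23 a -0.0119 0.0118 b -0.0168 0.0101 -0.0121
-0.058 18 a -0.0121 0.0121 b -0.0167 -0.0086 -0.0131
-0.062 20 a -0.0111 0.0118 b -0.0169 -0.0099 -0.0136
-0.066 20 a -0.012 0.0109 b -0.0187 -0.0096 -0.0136
-0.07 5 a -0.0087 0.0105 b -0.0149 -0.0107 -0.0125
-0.074 7 a -0.0081 0.0021 b -0.0132 -0.0064 -0.0105
-0.078 4 a -0.0083 -0.0014 b -0.011 -0.003 -0.0079
-0.082 15 a -0.0079 0.0065 b -0.0117 -0.0015 -0.0074
-0.086 13 a -0.0074 0.0061 b -0.0111 0.0004 -0.0069
```

Emit:
servo_tool([
  [0,0,0],
  [0,0,0],
  [0,0,0],
  [0,0,0],
  [0,0,0],
  [0.01,0,-0.003],
  [0.02,0,-0.006],
  [0.03,0.0,-0.01],
  [0.04,0.0,-0.015],
  [0.05,0.01,-0.02],
  [0.065,0.02,-0.0235],
  [0.077,0.04,-0.0255],
], claw=[10,10,10,10,10,10,10,10,10,10,10,10], turn=[-8.5,-17,-25.5,-34,-42.5,-51,-59.5,-68,-76.5,-85,-93.5,-102])

```text
time_s: 9.25
eef_pos: [0.5403, 0.1234, 0.2144]
orientation: [-0.372, 0.374, 0.601, -0.6]
contact_force: [1.2, 0.1, -1.6]
gripper_width: 0.0244
```

Emit:
servo_tool([
  [0,0,0],
  [0,0,0],
  [0,0,0],
], claw=[10,10,10], turn=[-4,-4,-4])

```text
time_s: 9.55
eef_pos: [0.5389, 0.1236, 0.2141]
orientation: [0.355, -0.355, -0.612, 0.612]
contact_force: [0.7, 0.9, -1.4]
gripper_width: 0.0246
```

```bash
python3 -c "
from h import *
go(.5388,.1235,.20,120)
p=r.snapshot('side');save(p,'f1.png',(210,140,310,240),6)
np.savez('pics/f1.npz',w=cloud(p),im=p['image'])
go(.5388,.1235,.20,120)
"
```

```text
t 9.55 tcp [0.5389 0.1236 0.2141] yaw 119.76 down [-0. -1.  0.] F [ 0.72  0.92 -1.37] w 0.0246 q [ 0.12  0.5   1.63 -0.    1.01 -1.97]
dp [-0.      0.0141  0.0001] turn -0.24
t 9.6 tcp [0.5389 0.1236 0.2143] yaw 119.75 down [-0. -1. -0.] F [-0.54  0.05 -0.58] w 0.0245 q [ 0.12  0.5   1.63 -0.    1.01 -1.97]
dp [-0.0001  0.0143  0.0002] turn -0.25
```

View pics/f1.png

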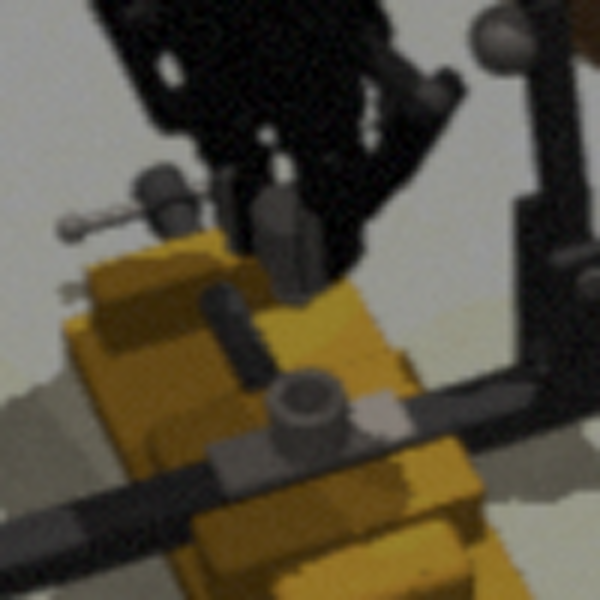

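```bash
cat > ov.py <<'E'
from h import *
p=r.snapshot('side');t=r.get_state()['eef_pos'];print(t)
import sys
off=[210,140];s=6
im=cv2.resize(p['image'][140:240,210:310,::-1],None,fx=s,fy=s,interpolation=2)
im=cv2.convertScaleAbs(im,alpha=1.8)
def ring(c,rad,col):
    a=np.linspace(0,2*np.pi,60)
    q=[(proj(p,np.array(c)+[rad*np.cos(x),rad*np.sin(x),0])-off+.5)*s-.5 for x in a]
    cv2.polylines(im,[np.array(q).round().astype(int)],True,col,1)
top=float(sys.argv[1])
ring([t[0],t[1],t[2]-top],.013,(0,255,0));ring([t[0],t[1],t[2]-top-.02],.013,(0,255,0))
ring([t[0],t[1],t[2]-top-.04],.0065,(0,255,255))
ring([.5388,.1235,.076],.0145,(255,0,255));ring([.5388,.1235,.076],.0087,(255,0,255))
cv2.imwrite('pics/'+sys.argv[2],im)
E
python3 ov.py .050 f2.png
```

```text
[0.53890281 0.12366529 0.21437695]
```

View pics/f2.png

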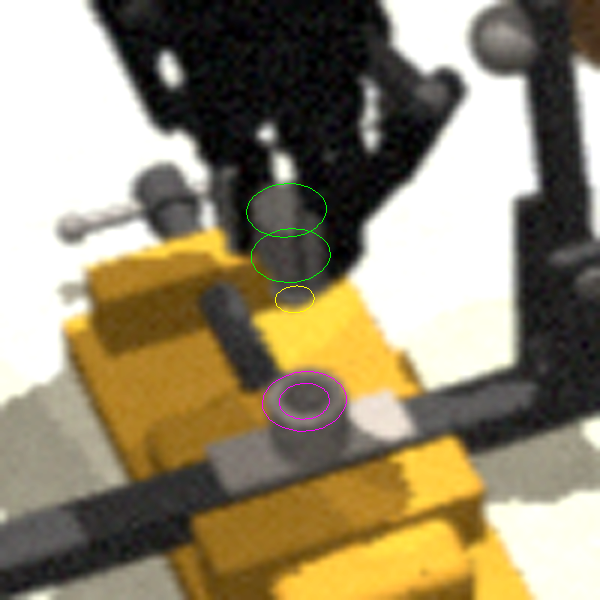

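Emit:
servo_tool([
  [0,0.02,0],
  [0,0.04,0],
  [0,0.046,0],
  [0,0.05,0],
  [0,0.053,0],
  [0,0.053,0],
], claw=[10,10,10,10,10,10], turn=[0,0,0,0,0,0])

```text
time_s: 10.25
eef_pos: [0.5391, 0.1238, 0.1613]
orientation: [-0.354, 0.355, 0.612, -0.612]
contact_force: [-0.5, 0.7, -0.8]
gripper_width: 0.0248
```

```bash
python3 ov.py .050 f3.png; python3 -c "
from h import *
go(.5388,.1235,.153,120)"
```

```text
[0.5391739  0.12377228 0.16148506]
t 10.3 tcp [0.5392 0.1238 0.1615] yaw 119.81 down [-0.    -1.    -0.001] F [ 0.01  0.38 -0.89] w 0.0246 q [ 0.12  0.58  1.67  0.    0.89 -1.97]
dp [-0.      0.0085  0.0005] turn -0.19
```

View pics/f3.png

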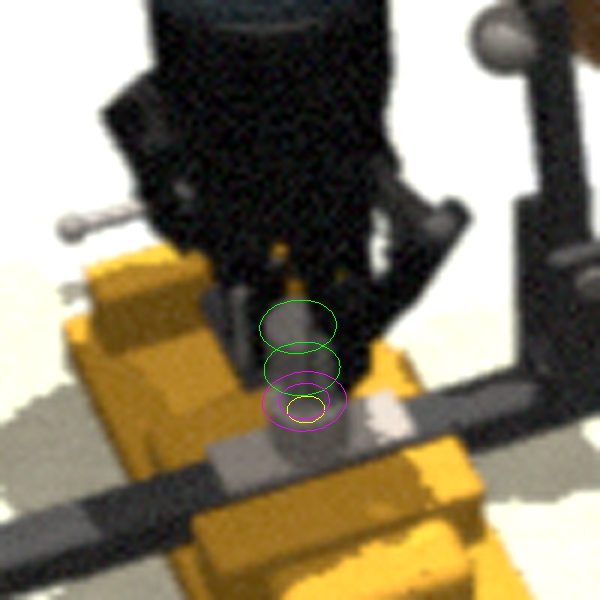

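The stud's foot has entered the bore and the force is about zero. I'll keep going down in small steps.

Emit:
servo_tool([
  [0,0.002,0],
  [0,0.004,0],
  [0,0.005,0],
], claw=[10,10,10], turn=[0,0,0])

```text
time_s: 10.6
eef_pos: [0.5389, 0.1237, 0.1559]
orientation: [-0.355, 0.355, 0.612, -0.612]
contact_force: [-0.5, 0.5, -0.8]
gripper_width: 0.0243
```

Emit:
servo_tool([
  [0,0.001,0],
  [0,0.001,0],
], claw=[10,10], turn=[0,0])

```text
time_s: 10.8
eef_pos: [0.5389, 0.1237, 0.1549]
orientation: [0.355, -0.355, -0.612, 0.612]
contact_force: [-0.1, 0.1, -1.1]
gripper_width: 0.0245
```

Emit:
servo_tool([
  [0,0.0005,0],
  [0,0.001,0],
], claw=[10,10], turn=[0,0])

```text
time_s: 11.0
eef_pos: [0.5391, 0.1237, 0.154]
orientation: [-0.354, 0.355, 0.612, -0.612]
contact_force: [0.1, 0.1, 0.6]
gripper_width: 0.0246
```

Emit:
servo_tool([
  [0,0.0005,0],
  [0,0.0005,0],
], claw=[10,10], turn=[0,0])

```text
time_s: 11.2
eef_pos: [0.5391, 0.1238, 0.1536]
orientation: [-0.354, 0.355, 0.612, -0.612]
contact_force: [1.7, -1.1, 0.1]
gripper_width: 0.0248
```

Emit:
servo_tool([
  [0,0,0],
  [0,0,0],
  [0,0,0],
  [0,0,0],
  [0,0,0],
], claw=[55,55,55,55,55], turn=[0,0,0,0,0])

```text
time_s: 11.7
eef_pos: [0.5389, 0.1237, 0.1535]
orientation: [0.355, -0.355, -0.612, 0.612]
contact_force: [-0.1, 0.1, -0.5]
gripper_width: 0.0471
```

```bash
python3 ov.py .050 g1.png
```

```text
[0.53892521 0.12372934 0.1534819 ]
```

View pics/g1.png

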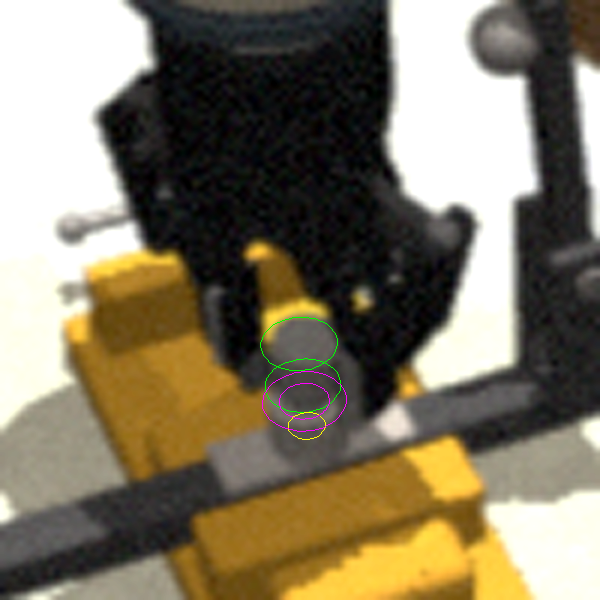

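Emit:
servo_tool([
  [0,-0.015,0],
  [0,-0.04,0],
  [0,-0.08,0],
  [0,-0.12,0],
  [0,-0.12,0],
  [0,-0.12,0],
], claw=[55,55,55,55,55,55], turn=[0,0,0,0,0,0])

```text
time_s: 12.35
eef_pos: [0.5391, 0.1237, 0.2742]
orientation: [-0.354, 0.355, 0.612, -0.611]
contact_force: [-0.2, -0.7, -0.3]
gripper_width: 0.0467
```

```bash
python3 ov.py .1705 g2.png; python3 -c "
from h import *
p=r.snapshot('side');w=cloud(p)
m=(np.hypot(w[...,0]-.5388,w[...,1]-.123)<.017)&(w[...,2]>.08)&(w[...,2]<.13);P=w[m]
print(m.sum(),np.median(P[P[:,2]>.098],0).round(4),P.min(0).round(4),P.max(0).round(4))
go(.68,.115,.43,120)"
```

```text
[0.53863788 0.12369042 0.27316093]
172 [0.54   0.1194 0.1044] [0.5258 0.1086 0.0801] [0.5532 0.1357 0.108 ]
t 12.45 tcp [0.5384 0.1237 0.2726] yaw 119.81 down [ 0.001 -1.     0.001] F [ 0.15  0.03 -0.07] w 0.0472 q [ 0.12  0.43  1.57  0.    1.15 -1.97]
dp [-0.0778 -0.1576 -0.1183] turn -0.19
```

View pics/g2.png

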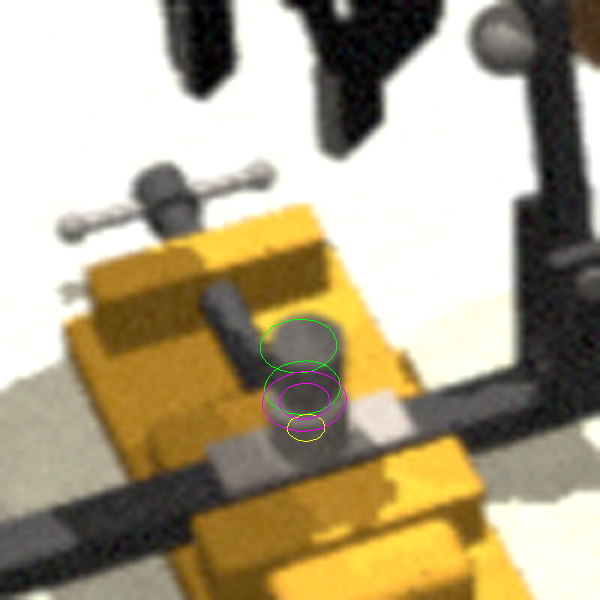

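Emit:
servo_tool([
  [0,-0.04,0],
  [0,-0.08,0],
  [0,-0.12,0],
  [0,-0.16,0],
  [0,-0.18,0],
  [0,-0.18,0],
  [0,-0.18,0],
  [0,-0.18,0],
], claw=[0,0,0,0,0,0,0,0], turn=[0,0,8,16,24,32,34,34])

```text
time_s: 13.25
eef_pos: [0.5389, 0.1237, 0.4522]
orientation: [0.519, -0.518, -0.481, 0.482]
contact_force: [0.7, 0.0, -0.7]
gripper_width: 0.0
```

```bash
python3 -c "
from h import *
go(.69,.1155,.45,85.8)"
```

```text
t 13.25 tcp [0.5389 0.1237 0.4522] yaw 85.78 down [-0.    -1.     0.002] F [ 0.72  0.03 -0.66] w 0.0 q [ 0.12  0.28  1.28  0.    1.58 -1.38]
dp [ 0.0029  0.0018 -0.1513] turn -0.02
```

Emit:
servo_tool([
  [0,0,-0.05],
  [0,0,-0.1],
  [0,0,-0.15],
  [0,0,-0.15],
  [0,0,-0.15],
  [0,0.04,-0.15],
  [0,0.085,-0.15],
  [0,0.085,-0.15],
  [0,0.085,-0.15],
], claw=[0,0,0,0,0,0,0,0,0], turn=[0,0,0,0,0,0,0,0,0])

```text
time_s: 14.15
eef_pos: [0.6879, 0.1129, 0.3696]
orientation: [0.518, -0.518, -0.481, 0.482]
contact_force: [0.8, -0.0, 1.1]
gripper_width: 0.0001
```

```bash
python3 -c "
from h import *
p=r.snapshot('side');save(p,'h1.png',(180,20,400,240),2.7)
go(.69,.1127,.37,85.8)
w=cloud(p);t=r.get_state()['eef_pos'];d=w-t
for z in np.arange(-.08,.0,.01):
  k=(abs(d[...,2]-z)<.005)&(np.hypot(d[...,0],d[...,1])<.045)
  if k.any(): print(z.round(3),k.sum(),d[k].min(0).round(3),d[k].max(0).round(3))
"
```

```text
t 14.2 tcp [0.6887 0.113  0.3711] yaw 85.85 down [ 0.    -1.    -0.002] F [-0.21 -0.44  0.98] w -0.0001 q [ 0.08  0.55  1.05  0.    1.54 -1.42]
dp [-0.0002  0.0011 -0.0013] turn 0.05
-0.07 27 [-0.013 -0.013 -0.074] [ 0.008  0.003 -0.065]
-0.06 61 [-0.014 -0.018 -0.065] [ 0.009  0.007 -0.055]
-0.05 64 [-0.014 -0.017 -0.055] [ 0.006  0.005 -0.045]
-0.04 59 [-0.014 -0.017 -0.045] [ 0.004  0.006 -0.035]
-0.03 43 [-0.017 -0.031 -0.035] [ 0.005  0.026 -0.025]
-0.02 131 [-0.018 -0.041 -0.025] [ 0.008  0.041 -0.015]
-0.01 82 [-0.019 -0.044 -0.015] [ 0.007  0.043 -0.005]
```

View pics/h1.png

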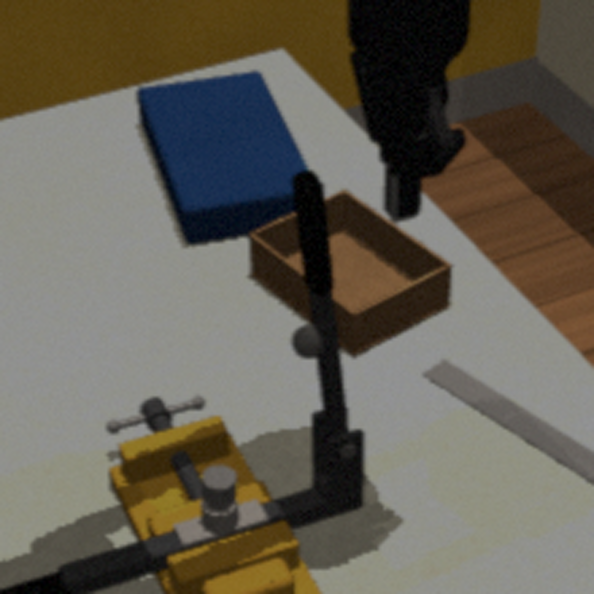

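```bash
cat > way.py <<'E'
import numpy as np
def way(j,s=.195):
    e=1.48-j
    u=s*np.cos(e)-.009*np.sin(e)-.011; z=.109+s*np.sin(e)+.009*np.cos(e)+.073
    return u,z
def joint(tcp):
    # from tcp assuming corner contact
    u=-(tcp[0]-.6385)*.9973+(tcp[1]-.1162)*.0735+.011; z=tcp[2]-.073-.109
    r=np.hypot(u,z); s=np.sqrt(r*r-.009**2)
    e=np.arctan2(z,u)-np.arctan2(.009,s)
    return 1.48-e,s
E
python3 -c "
from way import *
for j in np.arange(0,1.56,.08):
  u,z=way(j);print(round(j,2),'dp y %.4f z %.4f'%(.3711-z,u+.0503))"
```

```text
0.0 dp y -0.0059 z 0.0480
0.08 dp y -0.0046 z 0.0636
0.16 dp y -0.0020 z 0.0790
0.24 dp y 0.0017 z 0.0941
0.32 dp y 0.0067 z 0.1089
0.4 dp y 0.0129 z 0.1233
0.48 dp y 0.0202 z 0.1371
0.56 dp y 0.0285 z 0.1503
0.64 dp y 0.0379 z 0.1628
0.72 dp y 0.0482 z 0.1744
0.8 dp y 0.0595 z 0.1853
0.88 dp y 0.0716 z 0.1952
0.96 dp y 0.0844 z 0.2041
1.04 dp y 0.0979 z 0.2119
1.12 dp y 0.1120 z 0.2186
1.2 dp y 0.1266 z 0.2242
1.28 dp y 0.1415 z 0.2286
1.36 dp y 0.1568 z 0.2318
1.44 dp y 0.1723 z 0.2338
1.52 dp y 0.1879 z 0.2345
```

Emit:
servo_tool([
  [0,-0.006,0.03],
  [0,-0.006,0.04],
  [0,-0.006,0.048],
  [0,-0.0053,0.056],
  [0,-0.0046,0.0636],
  [0,-0.002,0.079],
  [0,0.0017,0.0941],
  [0,0.0067,0.1089],
  [0,0.0129,0.1233],
  [0,0.0202,0.1371],
], claw=[0,0,0,0,0,0,0,0,0,0], turn=[0,0,0,0,0,0,0,0,0,0])

```text
time_s: 15.2
eef_pos: [0.5513, 0.1228, 0.3482]
orientation: [-0.518, 0.518, 0.481, -0.481]
contact_force: [0.9, 0.8, 0.1]
gripper_width: 0.0004
```

```bash
python3 -c "
from h import *
from way import *
p=r.snapshot('side');save(p,'i1.png',(150,20,370,240),2.7)
go(.69,.1127,.37,85.8);print(joint(r.get_state()['eef_pos']))
"
```

```text
t 15.25 tcp [0.5492 0.1229 0.347 ] yaw 85.82 down [-0.    -1.     0.002] F [-0.74  0.84 -1.91] w 0.0001 q [ 0.11  0.37  1.44  0.    1.34 -1.38]
dp [ 1.000e-04 -2.340e-02 -1.411e-01] turn 0.02
(np.float64(0.5032827580291125), np.float64(0.19302851784300387))
```

View pics/i1.png

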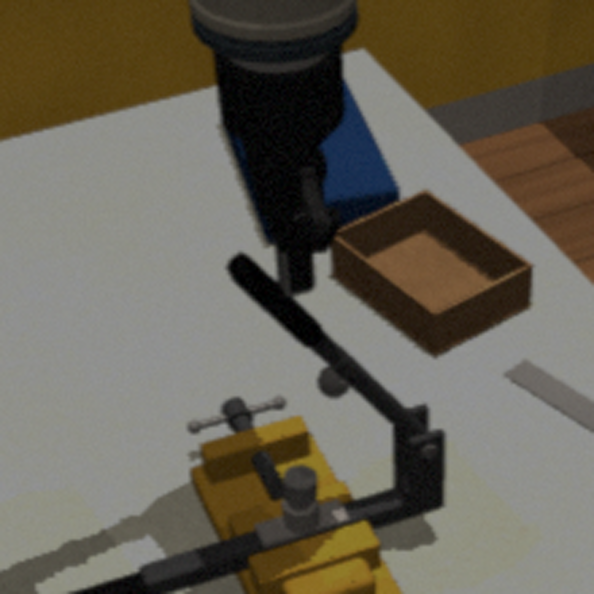

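```bash
python3 -c "
from way import *
u0,z0=way(.503,.193)
for j in list(np.arange(.58,1.22,.07)):
  u,z=way(j,.193);print(round(j,2),'dp y %.4f z %.4f'%(z0-z,u-u0))"
```

```text
0.58 dp y 0.0082 z 0.0124
0.65 dp y 0.0165 z 0.0231
0.72 dp y 0.0255 z 0.0332
0.79 dp y 0.0352 z 0.0426
0.86 dp y 0.0455 z 0.0513
0.93 dp y 0.0564 z 0.0593
1.0 dp y 0.0679 z 0.0665
1.07 dp y 0.0798 z 0.0729
1.14 dp y 0.0922 z 0.0784
1.21 dp y 0.1048 z 0.0831
```

Emit:
servo_tool([
  [0,0.004,0.0062],
  [0,0.0082,0.0124],
  [0,0.0165,0.0231],
  [0,0.0255,0.0332],
  [0,0.0352,0.0426],
  [0,0.0455,0.0513],
  [0,0.0564,0.0593],
  [0,0.0679,0.0665],
  [0,0.074,0.0698],
  [0,0.0798,0.0729],
], claw=[0,0,0,0,0,0,0,0,0,0], turn=[0,0,0,0,0,0,0,0,0,0])

```text
time_s: 16.25
eef_pos: [0.4792, 0.1281, 0.2682]
orientation: [-0.518, 0.518, 0.481, -0.481]
contact_force: [0.2, -1.5, 1.0]
gripper_width: -0.0001
```

```bash
python3 -c "
from h import *
from way import *
p=r.snapshot('side');save(p,'i2.png',(130,80,330,280),3)
go(.69,.1127,.37,85.8);j,s=joint(r.get_state()['eef_pos']);print(j,s)
u0,z0=way(j,s)
for J in np.arange(j,1.58,.02):
  u,z=way(J,s);print(round(J,3),'dp y %.4f z %.4f'%(z0-z,u-u0))
"
```

```text
t 16.3 tcp [0.4786 0.1281 0.2675] yaw 85.81 down [-0.    -1.     0.001] F [-1.09  0.08 -0.53] w -0.0 q [ 0.14  0.36  1.7   0.    1.08 -1.36]
dp [ 1.000e-04 -1.028e-01 -2.119e-01] turn 0.01
1.0643504933768044 0.19130730962886813
1.064 dp y 0.0000 z 0.0000
1.084 dp y 0.0034 z 0.0017
1.104 dp y 0.0069 z 0.0033
1.124 dp y 0.0104 z 0.0048
1.144 dp y 0.0140 z 0.0063
1.164 dp y 0.0175 z 0.0077
1.184 dp y 0.0211 z 0.0090
1.204 dp y 0.0248 z 0.0103
1.224 dp y 0.0284 z 0.0114
1.244 dp y 0.0321 z 0.0125
1.264 dp y 0.0358 z 0.0136
1.284 dp y 0.0395 z 0.0145
1.304 dp y 0.0432 z 0.0154
1.324 dp y 0.0469 z 0.0162
1.344 dp y 0.0507 z 0.0169
1.364 dp y 0.0545 z 0.0176
1.384 dp y 0.0583 z 0.0182
1.404 dp y 0.0620 z 0.0187
1.424 dp y 0.0659 z 0.0191
1.444 dp y 0.0697 z 0.0195
1.464 dp y 0.0735 z 0.0198
1.484 dp y 0.0773 z 0.0200
1.504 dp y 0.0811 z 0.0201
1.524 dp y 0.0850 z 0.0201
1.544 dp y 0.0888 z 0.0201
1.564 dp y 0.0926 z 0.0200
```

View pics/i2.png

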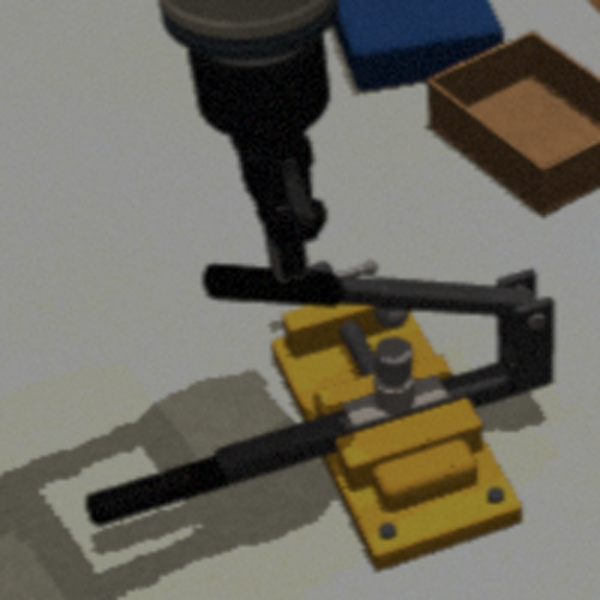

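Emit:
servo_tool([
  [0,0.0034,0.0017],
  [0,0.0069,0.0033],
  [0,0.0104,0.0048],
  [0,0.014,0.0063],
  [0,0.0175,0.0077],
  [0,0.02,0.0085],
  [0,0.0225,0.0095],
  [0,0.0248,0.0103],
], claw=[0,0,0,0,0,0,0,0], turn=[0,0,0,0,0,0,0,0])

```text
time_s: 17.1
eef_pos: [0.4688, 0.1288, 0.2435]
orientation: [0.518, -0.518, -0.481, 0.481]
contact_force: [-0.1, -0.2, 0.6]
gripper_width: -0.0001
```

Emit:
servo_tool([
  [0,0.001,0.0003],
  [0,0.002,0.0006],
  [0,0.003,0.0009],
  [0,0.004,0.0012],
], claw=[0,0,0,0], turn=[0,0,0,0])

```text
time_s: 17.5
eef_pos: [0.4676, 0.1289, 0.2397]
orientation: [-0.518, 0.518, 0.481, -0.481]
contact_force: [-0.2, -0.9, 0.8]
gripper_width: -0.0
```

Emit:
servo_tool([
  [0,0.001,0.0003],
  [0,0.002,0.0006],
  [0,0.003,0.0009],
], claw=[0,0,0], turn=[0,0,0])

```text
time_s: 17.8
eef_pos: [0.4667, 0.129, 0.2366]
orientation: [-0.518, 0.518, 0.481, -0.481]
contact_force: [-0.7, 0.1, 0.9]
gripper_width: -0.0003
```

```bash
python3 -c "
from h import *
from way import *
p=r.snapshot('side');save(p,'i3.png',(190,130,310,230),6)
go(.69,.1127,.37,85.8);j,s=joint(r.get_state()['eef_pos']);print(j,s)
"
```

```text
t 17.85 tcp [0.4666 0.129  0.2365] yaw 85.81 down [-0. -1.  0.] F [0.31 0.25 0.57] w 0.0004 q [ 0.15  0.39  1.77  0.    0.99 -1.35]
dp [ 0.     -0.1336 -0.224 ] turn 0.01
1.238283743796184 0.19106901844778768
```

View pics/i3.png

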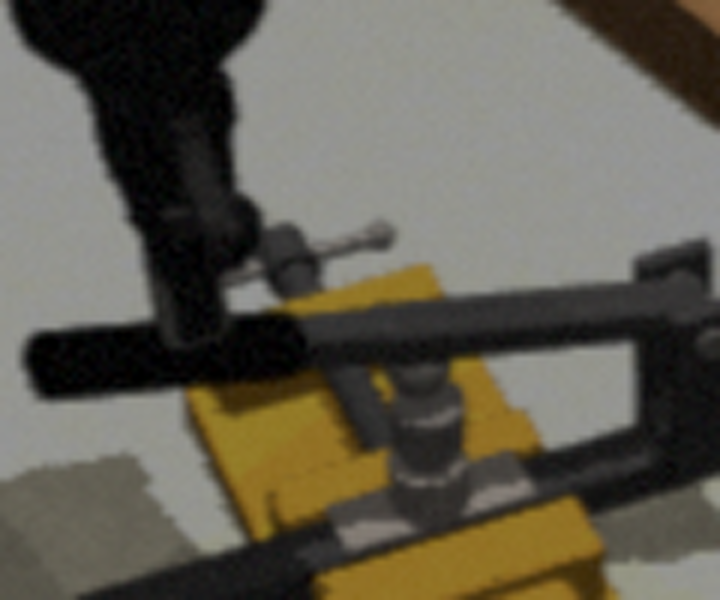

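Emit:
servo_tool([
  [0,0.0007,0.0002],
  [0,0.0014,0.0003],
  [0,0.002,0.0005],
], claw=[0,0,0], turn=[0,0,0])

```text
time_s: 18.15
eef_pos: [0.4663, 0.129, 0.2346]
orientation: [-0.518, 0.518, 0.481, -0.481]
contact_force: [-0.3, -0.7, 0.8]
gripper_width: -0.0001
```

Emit:
servo_tool([
  [0,0.0007,0.0002],
  [0,0.0014,0.0003],
  [0,0.002,0.0005],
], claw=[0,0,0], turn=[0,0,0])

```text
time_s: 18.45
eef_pos: [0.4657, 0.1291, 0.2326]
orientation: [-0.518, 0.518, 0.481, -0.481]
contact_force: [-0.4, 0.0, 0.6]
gripper_width: 0.0003
```

Emit:
servo_tool([
  [0,0.0005,0.0001],
  [0,0.001,0.0002],
], claw=[0,0], turn=[0,0])

```text
time_s: 18.65
eef_pos: [0.4655, 0.1291, 0.2317]
orientation: [-0.518, 0.518, 0.481, -0.481]
contact_force: [0.2, -0.2, 0.4]
gripper_width: 0.0002
```

Emit:
servo_tool([
  [0,0.0005,0.0001],
  [0,0.001,0.0002],
], claw=[0,0], turn=[0,0])

```text
time_s: 18.85
eef_pos: [0.4653, 0.1291, 0.2307]
orientation: [-0.518, 0.518, 0.481, -0.481]
contact_force: [0.4, 0.1, 0.5]
gripper_width: 0.0001
```

Emit:
servo_tool([
  [0,0.0005,0.0001],
  [0,0.001,0.0002],
], claw=[0,0], turn=[0,0])

```text
time_s: 19.05
eef_pos: [0.4651, 0.1291, 0.2297]
orientation: [0.518, -0.518, -0.481, 0.481]
contact_force: [-1.0, -0.4, 0.7]
gripper_width: 0.0006
```

Emit:
servo_tool([
  [0,0.0005,0.0001],
  [0,0.001,0.0002],
], claw=[0,0], turn=[0,0])

```text
time_s: 19.25
eef_pos: [0.4649, 0.1291, 0.2287]
orientation: [-0.518, 0.518, 0.481, -0.481]
contact_force: [-0.5, 0.4, 0.9]
gripper_width: -0.0002
```

Emit:
servo_tool([
  [0,0.0005,0.0001],
  [0,0.001,0.0002],
], claw=[0,0], turn=[0,0])

```text
time_s: 19.45
eef_pos: [0.4647, 0.1292, 0.2277]
orientation: [0.518, -0.518, -0.481, 0.481]
contact_force: [-0.9, 0.8, 2.3]
gripper_width: 0.0001
```

Emit:
servo_tool([
  [0,0.0005,0.0001],
  [0,0.001,0.0002],
], claw=[0,0], turn=[0,0])

```text
time_s: 19.65
eef_pos: [0.4645, 0.1292, 0.2267]
orientation: [-0.518, 0.518, 0.481, -0.481]
contact_force: [-1.4, 0.3, 4.4]
gripper_width: 0.0
```

Emit:
servo_tool([
  [0,0.0005,0.0001],
  [0,0.001,0.0002],
], claw=[0,0], turn=[0,0])

```text
time_s: 19.85
eef_pos: [0.4643, 0.1292, 0.2258]
orientation: [-0.518, 0.518, 0.481, -0.481]
contact_force: [-1.5, -0.3, 6.1]
gripper_width: 0.0002
```

Emit:
servo_tool([
  [0,0.0005,0.0001],
  [0,0.001,0.0002],
], claw=[0,0], turn=[0,0])

```text
time_s: 20.05
eef_pos: [0.4641, 0.1292, 0.2248]
orientation: [-0.518, 0.518, 0.481, -0.481]
contact_force: [-2.9, -0.3, 9.8]
gripper_width: -0.0003
```

Emit:
servo_tool([
  [0,0.0005,0.0001],
], claw=[0], turn=[0])

```text
time_s: 20.15
eef_pos: [0.464, 0.1292, 0.2244]
orientation: [-0.518, 0.518, 0.481, -0.481]
contact_force: [-3.5, 0.2, 10.8]
gripper_width: 0.0004
```

Emit:
servo_tool([
  [0,0.0005,0.0001],
], claw=[0], turn=[0])

```text
time_s: 20.25
eef_pos: [0.4639, 0.1292, 0.224]
orientation: [-0.518, 0.518, 0.481, -0.481]
contact_force: [-4.6, -1.0, 12.7]
gripper_width: -0.0001
```

Emit:
servo_tool([
  [0,0.0004,0.0001],
], claw=[0], turn=[0])

```text
time_s: 20.35
eef_pos: [0.4638, 0.1293, 0.2236]
orientation: [-0.518, 0.518, 0.482, -0.481]
contact_force: [-3.0, -1.4, 13.4]
gripper_width: 0.0001
```

Emit:
servo_tool([
  [0,0.0003,0.0001],
], claw=[0], turn=[0])

```text
time_s: 20.45
eef_pos: [0.4638, 0.1292, 0.2234]
orientation: [-0.518, 0.518, 0.482, -0.481]
contact_force: [-3.7, 0.3, 13.8]
gripper_width: 0.0003
```

Emit:
servo_tool([
  [0,0.0003,0.0001],
], claw=[0], turn=[0])

```text
time_s: 20.55
eef_pos: [0.4637, 0.1293, 0.2231]
orientation: [-0.518, 0.518, 0.482, -0.481]
contact_force: [-4.7, -0.4, 14.4]
gripper_width: 0.0001
```

Emit:
servo_tool([
  [0,0.0003,0.0001],
], claw=[0], turn=[0])

```text
time_s: 20.65
eef_pos: [0.4636, 0.1293, 0.2229]
orientation: [-0.518, 0.518, 0.482, -0.481]
contact_force: [-3.2, -0.7, 15.1]
gripper_width: -0.0001
```

Emit:
servo_tool([
  [0,0.0003,0.0001],
], claw=[0], turn=[0])

```text
time_s: 20.75
eef_pos: [0.4636, 0.1293, 0.2226]
orientation: [-0.518, 0.518, 0.482, -0.481]
contact_force: [-4.8, -0.1, 15.7]
gripper_width: 0.0001
```

Emit:
servo_tool([
  [0,0.0003,0.0001],
], claw=[0], turn=[0])

```text
time_s: 20.85
eef_pos: [0.4635, 0.1293, 0.2223]
orientation: [-0.518, 0.518, 0.482, -0.481]
contact_force: [-3.7, -0.3, 15.6]
gripper_width: -0.0001
```

Emit:
servo_tool([
  [0,0.0003,0.0001],
], claw=[0], turn=[0])

```text
time_s: 20.95
eef_pos: [0.4634, 0.1293, 0.2221]
orientation: [-0.518, 0.518, 0.482, -0.481]
contact_force: [-3.2, -1.2, 16.6]
gripper_width: -0.0002
```

Emit:
servo_tool([
  [0,0.0003,0.0],
], claw=[0], turn=[0])

```text
time_s: 21.05
eef_pos: [0.4634, 0.1293, 0.2218]
orientation: [-0.518, 0.518, 0.482, -0.481]
contact_force: [-4.1, -0.9, 16.4]
gripper_width: -0.0002
```

Emit:
servo_tool([
  [0,0.0003,0.0],
], claw=[0], turn=[0])

```text
time_s: 21.15
eef_pos: [0.4633, 0.1293, 0.2215]
orientation: [-0.518, 0.518, 0.482, -0.481]
contact_force: [-4.1, -1.4, 17.1]
gripper_width: -0.0002
```

Emit:
servo_tool([
  [0,0.0003,0.0],
], claw=[0], turn=[0])

```text
time_s: 21.25
eef_pos: [0.4633, 0.1293, 0.2212]
orientation: [-0.518, 0.518, 0.482, -0.481]
contact_force: [-4.2, -1.0, 17.4]
gripper_width: 0.0004
```

```bash
python3 -c "
from h import *
from way import *
p=r.snapshot('side');save(p,'j1.png',(190,130,310,230),6)
s=r.get_state();print(s['contact_force'],s['wrist_torque'],joint(s['eef_pos']))
"
```

```text
[-4.47051129 -0.181364   15.73030661] [-0.12280578  0.89060465 -0.00228326] (np.float64(1.3207791632877868), np.float64(0.19055582812429414))
```

View pics/j1.png

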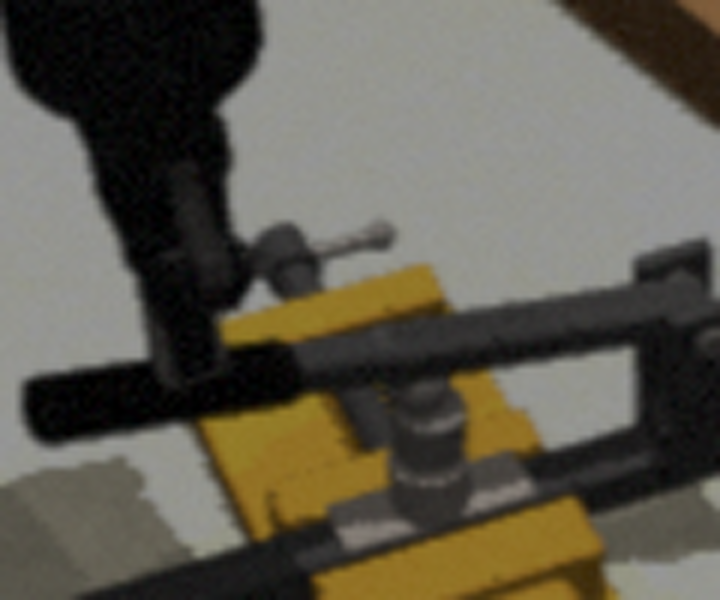

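Emit:
servo_tool([
  [0,0.0003,0.0],
], claw=[0], turn=[0])

```text
time_s: 21.4
eef_pos: [0.4632, 0.1293, 0.2208]
orientation: [-0.518, 0.518, 0.482, -0.481]
contact_force: [-4.7, -0.1, 17.0]
gripper_width: -0.0002
```

Emit:
servo_tool([
  [0,0.0003,0.0],
], claw=[0], turn=[0])

```text
time_s: 21.5
eef_pos: [0.4632, 0.1293, 0.2205]
orientation: [-0.518, 0.518, 0.481, -0.481]
contact_force: [-5.5, -1.0, 18.4]
gripper_width: -0.0002
```

Emit:
servo_tool([
  [0,0.0002,0.0003],
], claw=[0], turn=[0])

```text
time_s: 21.6
eef_pos: [0.463, 0.1293, 0.2204]
orientation: [-0.518, 0.518, 0.482, -0.481]
contact_force: [-3.1, -0.4, 16.2]
gripper_width: 0.0001
```

Emit:
servo_tool([
  [0,0.0003,0.0001],
], claw=[0], turn=[0])

```text
time_s: 21.7
eef_pos: [0.463, 0.1293, 0.2201]
orientation: [-0.518, 0.518, 0.482, -0.481]
contact_force: [-3.4, -0.9, 14.7]
gripper_width: -0.0003
```

Emit:
servo_tool([
  [0,0.0003,0.0001],
], claw=[0], turn=[0])

```text
time_s: 21.8
eef_pos: [0.4629, 0.1293, 0.2194]
orientation: [-0.518, 0.518, 0.482, -0.481]
contact_force: [-0.1, -0.5, -0.4]
gripper_width: -0.0
```

Emit:
servo_tool([
  [0,0.0005,0.0001],
  [0,0.001,0.0002],
], claw=[0,0], turn=[0,0])

```text
time_s: 22.0
eef_pos: [0.4626, 0.1293, 0.2181]
orientation: [-0.518, 0.518, 0.481, -0.481]
contact_force: [1.4, -1.0, 0.4]
gripper_width: 0.0002
```

Emit:
servo_tool([
  [0,0.0004,0.0001],
  [0,0.0008,0.0002],
], claw=[0,0], turn=[0,0])

```text
time_s: 22.2
eef_pos: [0.4624, 0.1293, 0.2173]
orientation: [-0.518, 0.518, 0.481, -0.481]
contact_force: [0.7, 0.8, -0.2]
gripper_width: -0.0001
```

Emit:
servo_tool([
  [0,0.0004,0.0001],
  [0,0.0008,0.0002],
], claw=[0,0], turn=[0,0])

```text
time_s: 22.4
eef_pos: [0.4622, 0.1293, 0.2165]
orientation: [-0.518, 0.518, 0.481, -0.481]
contact_force: [0.2, 0.6, 0.9]
gripper_width: 0.0005
```

Emit:
servo_tool([
  [0,0.0004,0.0001],
], claw=[0], turn=[0])

```text
time_s: 22.5
eef_pos: [0.4621, 0.1293, 0.2162]
orientation: [-0.518, 0.518, 0.481, -0.481]
contact_force: [0.6, -0.4, 1.2]
gripper_width: -0.0
```

Emit:
servo_tool([
  [0,0.0003,0.0001],
], claw=[0], turn=[0])

```text
time_s: 22.6
eef_pos: [0.462, 0.1294, 0.2159]
orientation: [-0.518, 0.518, 0.481, -0.481]
contact_force: [1.4, -0.3, -0.1]
gripper_width: 0.0
```

Emit:
servo_tool([
  [0,0.0003,0.0001],
], claw=[0], turn=[0])

```text
time_s: 22.7
eef_pos: [0.4618, 0.1293, 0.2156]
orientation: [-0.518, 0.518, 0.481, -0.481]
contact_force: [0.1, -0.0, 0.7]
gripper_width: -0.0002
```

Emit:
servo_tool([
  [0,0.0003,0.0001],
], claw=[0], turn=[0])

```text
time_s: 22.8
eef_pos: [0.4617, 0.1294, 0.2153]
orientation: [0.518, -0.518, -0.481, 0.481]
contact_force: [0.3, 0.1, 1.5]
gripper_width: 0.0
```

Emit:
servo_tool([
  [0,0.0003,0.0001],
], claw=[0], turn=[0])

```text
time_s: 22.9
eef_pos: [0.4616, 0.1294, 0.215]
orientation: [-0.518, 0.518, 0.481, -0.481]
contact_force: [0.9, -0.5, 0.9]
gripper_width: 0.0002
```

Emit:
servo_tool([
  [0,0.0003,0.0001],
], claw=[0], turn=[0])

```text
time_s: 23.0
eef_pos: [0.4615, 0.1294, 0.2147]
orientation: [-0.518, 0.518, 0.481, -0.481]
contact_force: [0.1, 0.3, 1.0]
gripper_width: 0.0002
```

Emit:
servo_tool([
  [0,0.0003,0.0001],
], claw=[0], turn=[0])

```text
time_s: 23.1
eef_pos: [0.4615, 0.1294, 0.2144]
orientation: [-0.518, 0.518, 0.481, -0.481]
contact_force: [2.0, 0.4, 1.8]
gripper_width: -0.0003
```

Emit:
servo_tool([
  [0,0.0003,0.0001],
], claw=[0], turn=[0])

```text
time_s: 23.2
eef_pos: [0.4614, 0.1294, 0.2141]
orientation: [-0.518, 0.518, 0.481, -0.481]
contact_force: [1.5, -0.1, 2.1]
gripper_width: 0.0003
```

Emit:
servo_tool([
  [0,0.0003,0.0],
], claw=[0], turn=[0])

```text
time_s: 23.3
eef_pos: [0.4614, 0.1294, 0.2139]
orientation: [-0.518, 0.518, 0.481, -0.481]
contact_force: [-0.3, 0.9, 3.8]
gripper_width: -0.0
```

Emit:
servo_tool([
  [0,0.0003,0.0],
], claw=[0], turn=[0])

```text
time_s: 23.4
eef_pos: [0.4614, 0.1294, 0.2136]
orientation: [-0.518, 0.518, 0.481, -0.481]
contact_force: [0.0, -0.7, 7.0]
gripper_width: -0.0
```

```bash
python3 -c "
from h import *
from way import *
p=r.snapshot('side');save(p,'k1.png',(190,130,310,230),6)
s=r.get_state();print(s['contact_force'],joint(s['eef_pos']))
"
```

```text
[ 0.21953418 -0.31326105  5.72376364] (np.float64(1.3611385575904655), np.float64(0.19102046658489055))
```

View pics/k1.png

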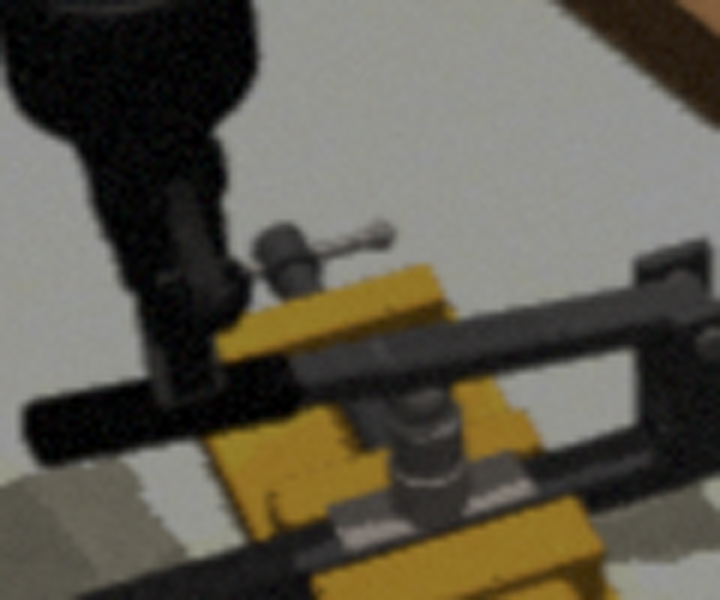

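Emit:
servo_tool([
  [0,-0.015,0.0],
  [0,-0.05,0.0],
  [0.05,-0.08,0.02],
  [0.1,-0.1,0.04],
  [0.15,-0.1,0.05],
  [0.2,-0.1,0.05],
  [0.2,-0.1,0.05],
  [0.2,-0.1,0.05],
  [0.2,-0.1,0.05],
  [0.2,-0.1,0.05],
  [0.2,-0.1,0.05],
  [0.2,-0.1,0.05],
], claw=[0,0,0,0,0,0,0,0,0,0,0,0], turn=[0,0,0,0,0,0,0,0,0,0,0,0])

```text
time_s: 24.65
eef_pos: [0.4263, 0.3317, 0.3135]
orientation: [-0.518, 0.518, 0.481, -0.481]
contact_force: [-0.6, 0.2, 0.4]
gripper_width: -0.0003
```

Emit:
servo_tool([
  [0,0,0],
  [0,0,0],
  [0,0,0],
  [0,0,0],
  [0,0,0],
  [0,0,0],
  [0,0,0],
  [0,0,0],
  [0,0,0],
  [0,0,0],
  [0,0,0],
  [0,0,0],
], claw=[0,0,0,0,0,0,0,0,0,0,0,0], turn=[0,0,0,0,0,0,0,0,0,0,0,0])

```text
time_s: 25.85
eef_pos: [0.4261, 0.3325, 0.3135]
orientation: [-0.518, 0.518, 0.481, -0.481]
contact_force: [-0.7, 0.4, 0.4]
gripper_width: 0.0
```

```bash
python3 -c "
from h import *
p=r.snapshot('side');save(p,'l1.png',(150,60,350,260),3)
w=cloud(p)
m=(np.hypot(w[...,0]-.5388,w[...,1]-.122)<.02)&(w[...,2]>.07)&(w[...,2]<.13);P=w[m]
print(m.sum(),np.percentile(P[:,2],[50,75,90,98]).round(4))
q=P[P[:,2]>.091];print(((q.min(0)+q.max(0))/2).round(4),np.ptp(q,0).round(3),q.mean(0).round(4))
for n in ('bolt_head','dowel_mid','can_mid'):
  o=r.outline_of(p,n); print(n,[(round(x['conf'],2),x['centre']) for x in o[:2]])
print(r.get_state()['contact_force'],r.get_state()['time_s'])
"
```

```text
221 [0.0912 0.0972 0.0985 0.0997]
[0.5396 0.1234 0.0963] [0.026 0.027 0.01 ] [0.5391 0.122  0.0968]
bolt_head [(0.57, [353.7, 333.2])]
dowel_mid [(0.19, [261.4, 200.6])]
can_mid [(0.87, [369.4, 415.2])]
[-0.25678505  0.45742388  0.32395117] 26.05
```

View pics/l1.png

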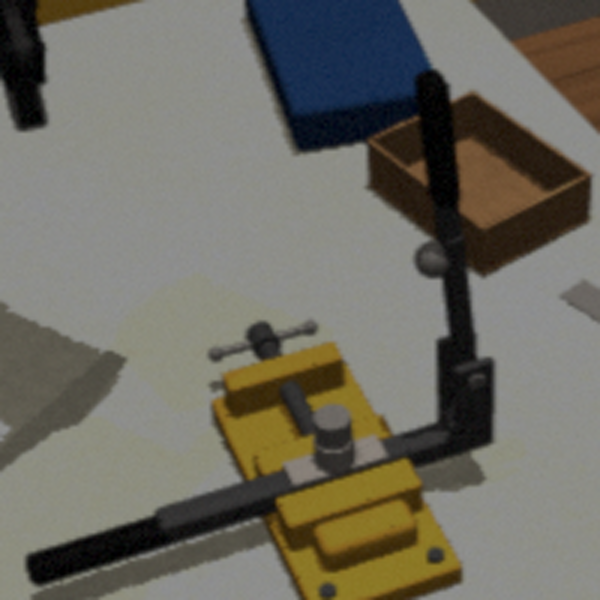

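```bash
python3 -c "
from rig import r
print(r.job_done())"
```

```text
the job is handed in; nothing more can be done
None
```

The stud is seated in the socket, the pliers have sprung open again, and the job was handed in at about 26 s of the 72 s allowed. No verdict was reported.

**What I did:** I took the grey stud from the near end of the rack and left both orange look-alikes alone. I stood it in the socket mouth, let go, and pushed the handle down in steps of 0.3–1 mm.

**The click:** The push force rose to a peak of about 18 N, then dropped to about zero at the click. About 6 mm further on it rose steeply. I stopped at 7 N, with the handle at about 1.36 rad.

**Last checks:**
- **Stud:** the head top measured about 97 mm up, against 96 mm expected when flush. The side camera reads about 1 mm high. The stud is upright and centred on the socket to within about 1 mm.
- **Handle:** it is back in its upright open position.
- **Gripper:** it is about 0.2 m clear, touching nothing.
- **Bystanders:** the bolt and can were found within about 3 pixels of where they started.

**Checks that disagreed or failed:**
- The peak push was above the 9–15 N given for the click. I estimate about 29 N on the stud's head, below the 40 N limit; this was worked out from the push force, not measured.
- The last network search did not find the dowel (only a low-confidence false hit). I did not look at it again after the last move, though nothing touched it after the stud was lifted.

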